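# Gang the sharpening stones on end in the lever jig

### The job

Get the lever jig ready for truing the sharpening stones: take the padlock and the two bronze washers off its bed and put them in the tray, and stand every stone upright on its short thin end on the bed, between pusher and fence, broad face towards the fence and clear of one another. With all of them standing, pull the sprung lever all the way so that the pusher lines the stones up against the fence, then keep hold of it and ease it slowly back to rest, never letting it fly back. Finish with all stones still upright against the fence, and leave the hinge, file, screwdriver and brush where they are.

Things in the scene. Friction and masses are not known exactly. Their poses are not given: they have to be found in the camera images.
- jig: green lever jig, fixed to the cart. Origin on the cart top below the middle of the fence's front face; x points across the bed to the fence (away from the robot), y along the fence, z up. Bed 310 mm long (y), top 10 mm above the cart. A green housing at its +y end, 45 mm high, carries the lever
- fence (a point): middle of the foot of the fence's front face, at bed height; axes as the jig's. The fence is a steel wall along the far side of the bed, 310 mm long, 28 mm high above the bed, 18 mm thick. A stone standing flat against it has its centre at x = -11 mm, z = 55 mm in this frame
- pusher_face (a point): foot of the yellow pusher's face, mid-length, at bed height. The pusher is a wall along the bed's near side, 290 mm long, 12 mm thick, 28 mm high above the bed; it stands 88 mm from the fence when the lever is at rest and moves evenly to 24 mm from it at full stroke
- lever (a joint): turn of the sprung lever about its upright pivot: 0 at rest, 0.85 rad (stop) at full stroke; grows as the wooden grip is pulled towards the robot (anticlockwise seen from above). Spring pulls it back with about 2.5 N at the grip at rest to 9 N at full stroke, a few N more while pushing stones. Let go, it flies back
- lever_grip (a point): middle of the lever's upright wooden grip, a round post 22 mm thick, 110 mm from the pivot, 105 mm above the cart; the post runs from 60 to 146 mm above the cart, the steel lever arm's top is at 65 mm; at rest it lies at +y of the pivot in the jig frame
- lever_pivot (a point): point on the lever's upright pivot axis, at the same height as lever_grip
- stone0: sharpening stone, a plain flat slab 110 mm long (its x axis) x 55 mm wide (y) x 22 mm thick (z), about 0.28 kg; origin at its centre; starts lying flat on the cart top. Standing on end means x vertical (either end up), centre 55 mm above what it stands on. May be absent. Dark blue-grey
- stone1: sharpening stone, a plain flat slab 110 mm long (its x axis) x 55 mm wide (y) x 22 mm thick (z), about 0.28 kg; origin at its centre; starts lying flat on the cart top. Standing on end means x vertical (either end up), centre 55 mm above what it stands on. May be absent. Brick red-brown
- stone2: sharpening stone, a plain flat slab 110 mm long (its x axis) x 55 mm wide (y) x 22 mm thick (z), about 0.28 kg; origin at its centre; starts lying flat on the cart top. Standing on end means x vertical (either end up), centre 55 mm above what it stands on. May be absent. Pale tan
- padlock: chrome padlock standing upright on the jig bed, shackle up: body 28 mm (x) x 50 mm (y) x 42 mm high, shackle up to 74 mm; origin at the centre of its underside; 0.3 kg
- washer0: bronze hinge washer lying flat on the jig bed: 58 mm outside, 24 mm hole, 16 mm thick; origin at the centre of its underside, axis z; 0.2 kg
- washer1: a second, like: bronze hinge washer lying flat on the jig bed: 58 mm outside, 24 mm hole, 16 mm thick; origin at the centre of its underside, axis z; 0.2 kg
- tray_in (a point): centre of the inner floor of the blue open tray (fixed), 150 mm (x) x 200 mm (y) outside, 35 mm high, walls 4 mm; axes along its sides
- gate_hinge: bystander, galvanized gate hinge about 150 mm long lying flat
- file: bystander, steel file with wooden handle, 240 mm long
- screwdriver: bystander, screwdriver with a red handle, about 200 mm long
- brush: bystander, brush
There are look-alikes about, which are no part of the job. What is shaped like the stone2 but green is not meant. What is shaped like the washer0 but green is not meant.

How it is judged:
By the outcome, as a careful person would: the job done as asked, in the order asked, and still so for the second after the job is handed in, with the robot touching nothing.
Of stone0, stone1, stone2 only 2 to 3 are there at a start; the rules pass over those that are not, and their reading is None.
At some moment in a run one of stone0, stone1, stone2 may be knocked a few centimetres aside while the robot is not near it.
It also fails if it takes over 210 s, if anything falls off the work surface, if the arm or the gripper's body presses on something with over 40 N, if the wrist force passes 120 N, or if a joint passes its speed limit or range.

### The arm

A 7-joint arm with a two-finger parallel gripper is mounted at the origin on the work surface. World frame = base frame: x ahead of the robot, y to its left, z up, the work surface at z = 0. Lengths are in m, angles in degrees, forces in N, time in s.
With the tool pointing down it reaches from about 0.4 to 0.875 m from the base axis. Payload 4.4 kg.
Tool frame: the origin (TCP) lies on the centre line of the jaws, within the pads' length; the fingertips stand 11 mm ahead of it and the grasp point (between the pads) lies 8 mm behind it (arm.tip_reach is the distance from the TCP to the fingertips, in m); z points along the fingers, y is the line along which they close (so a half turn about z gives the same grasp; the last joint's range is limited). The gripper opens to 85 mm and grips with 20 to 120 N. Pads are 22 mm wide; open, the fingers measure 114 mm over their backs; the gripper's body (76 mm by 85 mm) begins 54 mm behind the grasp point. The pads swing forward as they close: fully open they stand 13 mm farther back than shut.
Start: joints at [-74.015, 36.005, 2.206, 86.941, -1.547, 57.084, -1.146], TCP at [0.22, 0.612, 0.242] pointing down, gripper open.
Joint ranges: [-175.42, 175.42], [-21.48, 121.26], [-71.46, 75.88], [10.55, 141.38], [-63.04, 243.04], [13.31, 113.54], [-168.57, 168.57]. Speed limits (degrees/s): [147.25, 147.25, 180, 180, 180, 180, 180].

### API

Orientations are given as [roll, pitch, yaw] about the fixed x, y, z axes, in that order (R = Rz(yaw) Ry(pitch) Rx(roll)).
In Python, from station import monitor, eyes, arm gives the robot as it stands.
- The arm moves only by the shell command python3 -m pendant 'ROWS' [FORCE]. ROWS is JSON, a list of rows, each an object with "translation": the shift along the tool's x, y, z in mm, a list of three; "delta_rot": the turn, a rotation vector about the tool's x, y, z in degrees, a list of three; "jaw": the finger opening in mm, from 0 to 85.4. A call has 1 to 8 rows; each row shifts and turns the commanded pose from where the row before left it, along the tool's axes as they then stand; what a row does not reach is not made up. A row lasts 1/10 s, in which the tool goes at most 50 mm and 8.59 degrees, less where a joint would pass 70% of its speed; a pose out of reach is approached as far as the arm can. A call with a gripper value outside its range is refused whole. The fingers move at their own pace and stop on an object; FORCE is the grip in N (left out, the last holds). Time passes only in rows, so rows that do not move let the fingers close. It gives the time, the measured TCP pose, the force, the opening and the grip force at its end, in the units of the state.
- monitor.get_obs(): the state, without advancing time (a new reading comes with each control period).
- eyes.read_camera(name): name is "side" or "top"; returns the picture (384x512x3 uint8, red, green, blue); there is no depth.
- eyes.camera_info(name): a dict with "intrinsics" (3x3 intrinsics, pixels), "R" (3x3) and "t" (3): a world point X has camera coordinates R X + t. Camera axes: x right, y down, z forward; pixel columns grow to the right and rows downward; lengths in m; the calibration is good to about 2 mm. A picture is of the moment at which its call begins. camera_info takes no time and is no camera call.
- arm.hand_in(): hands the job in; it is judged then, once.
The state is a dict: "t": time; "joint_pos": joint angles; "joint_vel": joint speeds; "tau": joint torques, N m; "tcp_pos": TCP position; "ee_rot": TCP orientation; "force": force on the tool from outside, world axes, zero at the start; "moment": the same for the moment, N m; "opening": opening from 0.0 (shut) to 1.0 (fully open); "grasp_force": force on a finger pad.
Only numpy, scipy, OpenCV 4.12 (cv2) and the standard library are available. Lean on these libraries where they do the work, as an engineer would, in place of code of your own. Each camera call takes 0.05 s, during which the arm holds its last target. There are 200 camera calls.

## Working session

There is one attempt and no reset: what is moved stays moved. The work goes in short steps, Python scripts to look and compute and a shell command to move; the robot and the scene stay as the last step left them, time stands still between calls to the robot, and variables do not carry over. Pictures are saved under pics/ and viewed, at most 14 in all, crops included, and the job is handed in when it is done.

```bash
ls; mkdir -p pics
python3 - <<'E'
from station import monitor, eyes, arm
import cv2
for n in("top","side"):
    im=eyes.read_camera(n); cv2.imwrite(f"pics/{n}0.png",cv2.resize(im[:,:,::-1],(800,600),interpolation=cv2.INTER_CUBIC)); cv2.imwrite(f"{n}_raw0.png",im[:,:,::-1])
    c=eyes.camera_info(n);print(n,c)
o=monitor.get_obs();print(o)
E
```

```text
pics
top {'intrinsics': array([[434.28301861,   0.        , 259.75465569],
       [  0.        , 434.28301861, 188.28864581],
       [  0.        ,   0.        ,   1.        ]]), 'R': array([[-0.01849551, -0.9998209 , -0.00401081],
       [-0.99084821,  0.0188657 , -0.13365591],
       [ 0.13370764,  0.00150207, -0.99101968]]), 't': array([0.04065969, 0.53215397, 1.37734447])}
side {'intrinsics': array([[402.49848992,   0.        , 257.35013128],
       [  0.        , 402.49848992, 193.32572557],
       [  0.        ,   0.        ,   1.        ]]), 'R': array([[ 0.94230626, -0.33423555,  0.01858801],
       [-0.15344223, -0.4806147 , -0.86340314],
       [ 0.2975137 ,  0.810738  , -0.50417209]]), 't': array([-0.474168  ,  0.1865977 ,  1.05960981])}
{'t': 0.1, 'joint_pos': array([-74.01260742,  36.05616056,   2.20324805,  86.98972222,
        -1.54543077,  57.08410649,  -1.14646658]), 'joint_vel': array([-0.00861415, -0.13684756, -0.09608165, -0.05179459,  0.05151981,
       -0.0561207 , -0.03882375]), 'tau': array([ 2.70640303e-03, -5.64532006e+01,  1.23018600e+00, -1.93973476e+01,
        1.12108776e-02,  5.43732269e-03,  1.15782720e-05]), 'tcp_pos': array([0.21952578, 0.61123218, 0.24145549]), 'ee_rot': array([-1.79899741e+02,  2.75818154e-03,  1.60242432e+02]), 'force': array([0.25371643, 0.500732  , 0.61022245]), 'moment': array([ 0.00070754, -0.0162331 , -0.00059618]), 'grasp_force': 0.0, 'opening': 0.9979903318202658}
```

View pics/top0.png

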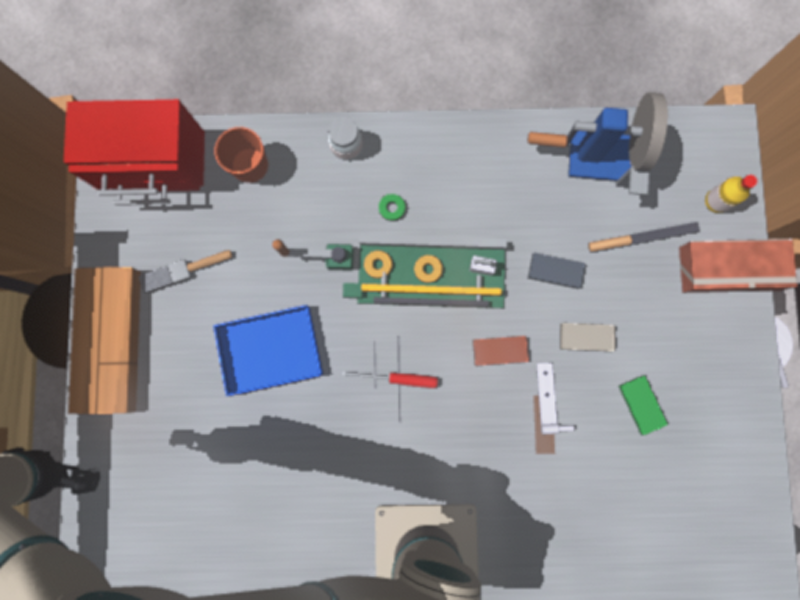

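View pics/side0.png

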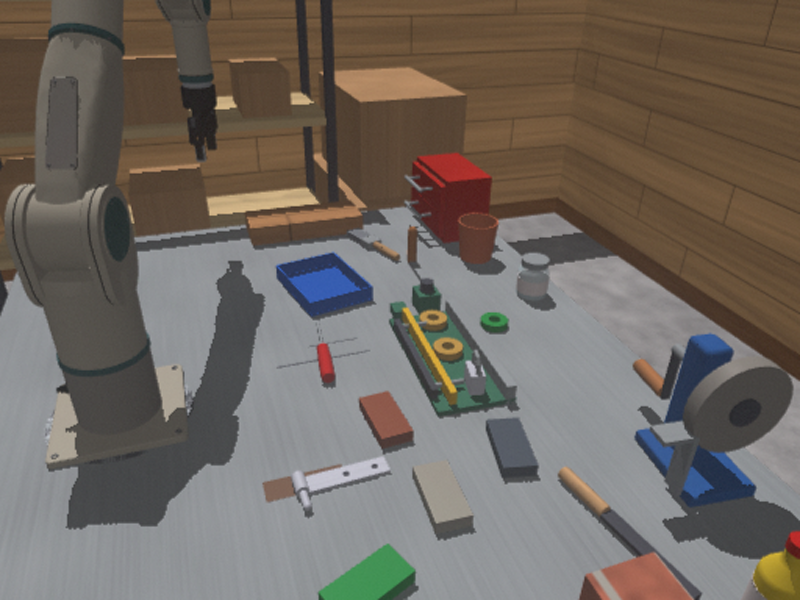

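Top view: washers at (377,264) and (428,268), padlock (484,265), grip (279,246), tray (270,350). All three stones are there: stone0 (557,270), stone1 (501,350), stone2 (588,337). The side view agrees. Next I measure by colour masks.

```bash
cat > h.py <<'E'
import numpy as np, cv2
from station import eyes, monitor
def ray(n,px,z):
    c=eyes.camera_info(n);K,R,t=c["intrinsics"],np.array(c["R"]),np.array(c["t"])
    px=np.atleast_2d(np.asarray(px,float)); d=(R.T@np.linalg.inv(K)@np.c_[px,np.ones(len(px))].T).T
    o=-R.T@t; return o+d*((z-o[2])/d[:,2])[:,None]
def proj(n,X):
    c=eyes.camera_info(n);q=c["intrinsics"]@(np.array(c["R"])@np.asarray(X,float)+c["t"]);return q[:2]/q[2]
def blobs(im,lo,hi,box=None,amin=40):
    m=cv2.inRange(cv2.cvtColor(im,cv2.COLOR_RGB2HSV),np.array(lo),np.array(hi))
    if box: k=np.zeros_like(m);x0,y0,x1,y1=box;k[y0:y1,x0:x1]=255;m&=k
    cs,_=cv2.findContours(m,cv2.RETR_EXTERNAL,cv2.CHAIN_APPROX_NONE)
    return sorted([c for c in cs if cv2.contourArea(c)>amin],key=cv2.contourArea,reverse=True)
def rect(n,c,z):
    p=ray(n,c[:,0,:],z)[:,:2]*1000
    (cx,cy),(w,h),a=cv2.minAreaRect(p.astype(np.float32))
    if w<h: w,h,a=h,w,a+90
    return np.round([cx,cy,w,h,(a+90)%180-90],1)   # long-axis angle in world
def grab(n): return eyes.read_camera(n)
E
python3 - <<'E'
from h import *
im=cv2.imread("top_raw0.png")[:,:,::-1].copy()
hsv=cv2.cvtColor(im,cv2.COLOR_RGB2HSV)
s=.64
for nm,p in dict(w0=(366,264),pad=(484,262),s0=(557,270),s1=(501,350),s2=(588,337),grip=(279,246),yel=(430,289),bed=(455,255),tray=(270,350),fence=(430,245)).items(): print(nm,hsv[int(p[1]*s),int(p[0]*s)])
def show(nm,lo,hi,box,z,k=2):
    for c in blobs(im,lo,hi,[int(v*s) for v in box])[:k]: print(nm,rect("top",c,z))
show("wash",(10,120,120),(25,255,255),(360,245,450,284),.026,2)
show("yellow",(20,150,120),(35,255,255),(350,275,515,300),.038)
show("tray",(105,120,60),(125,255,255),(200,290,340,410),.035)
show("s0",(95,20,40),(125,120,140),(515,240,600,300),.022)
show("s1",(0,60,60),(15,255,255),(465,325,535,375),.022)
show("s2",(8,15,120),(35,120,255),(545,310,630,365),.022)
show("grip",(3,80,50),(25,255,200),(265,235,295,260),.146)
show("bedgreen",(60,60,30),(95,255,200),(355,235,515,310),.010)
crop=im[int(225*s):int(310*s),int(260*s):int(640*s)]
cv2.imwrite("pics/crop1.png",cv2.resize(crop[:,:,::-1],(800,int(800*crop.shape[0]/crop.shape[1])),interpolation=cv2.INTER_CUBIC))
print(crop.shape)
E
```

```text
w0 [ 18 141 224]
pad [107  14 168]
s0 [109  40 121]
s1 [  6 110 169]
s2 [ 18  23 186]
grip [ 11 120 155]
yel [ 23 175 241]
bed [ 75  72 135]
tray [110 178 224]
fence [107  11 161]
wash [589.1 -17.3  52.7  50.1  88.9]
wash [601.2  89.7  54.6  52.4 -64.2]
yellow [542.6 -22.1 286.5  13.1  87. ]
tray [423.  318.4 200.5 149.1 -78.7]
s0 [ 580.7 -287.8  114.5   56.2   76.1]
s1 [ 413.9 -164.   111.4   53.2  -86.8]
s2 [ 438.9 -345.9  110.8   53.1   86.4]
bedgreen [580.3 -19.7 316.7 121.4  88.9]
bedgreen [ 567.7 -155.1   43.2   40.3   87.8]
(54, 243, 3)
```

View pics/crop1.png

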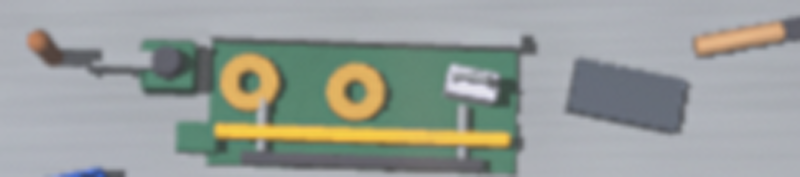

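Sizes agree with those given. One more check: side-view cross measurement, and the clearances at the padlock and housing.

Run:
```python
from h import *
im=cv2.imread("side_raw0.png")[:,:,::-1].copy();s=.64
def show(nm,lo,hi,box,z,k=1):
    for c in blobs(im,lo,hi,[int(v*s) for v in box],20)[:k]: print(nm,rect("side",c,z))
show("washS",(10,120,120),(25,255,255),(415,305,470,365),.018,2)
show("yellowS",(20,150,120),(35,255,255),(390,300,465,410),.03)
show("s0S",(95,20,40),(125,120,140),(480,410,545,490),.011)
show("s1S",(0,60,60),(15,255,255),(350,385,420,450),.011)
show("s2S",(8,15,100),(35,120,255),(405,455,480,540),.011)
show("gripS",(3,80,50),(25,255,200),(400,220,425,270),.105)
top=cv2.imread("top_raw0.png")
# grip post: line of centre in both views
ts=cv2.cvtColor(top[:,:,::-1].copy(),cv2.COLOR_RGB2HSV)
for n,I,b in(("top",top,(170,148,192,168)),("side",im[:,:,::-1],(258,140,272,172))):
    h=cv2.cvtColor(np.ascontiguousarray(I),cv2.COLOR_BGR2HSV);m=cv2.inRange(h,np.array((0,80,40)),np.array((22,255,220)))[b[1]:b[3],b[0]:b[2]]
    ys,xs=np.nonzero(m);print(n,"grip px",len(xs),xs.min()+b[0],xs.max()+b[0],ys.min()+b[1],ys.max()+b[1],xs.mean()+b[0],ys.mean()+b[1])
# predicted jig points in top image
J=np.array([.6365,-.027]);a=np.radians(-3);ex=np.array([np.cos(a),np.sin(a)]);ey=np.array([-np.sin(a),np.cos(a)])
A=cv2.resize(top[144:200,165:335],(800,264),interpolation=cv2.INTER_CUBIC);k=800/170
B=cv2.resize(im[140:270,240:340][:,:,::-1],(254,330),interpolation=cv2.INTER_CUBIC)
C=cv2.resize(im[140:210,245:325][:,:,::-1],(377,330),interpolation=cv2.INTER_CUBIC)
for x,y,z in((0,.155,.01),(0,-.155,.01),(-.088,.145,.038),(-.088,-.145,.038),(0,.155,.038)):
    p=proj("top",[*(J+x*ex+y*ey),z]);cv2.circle(A,(int((p[0]-165)*k),int((p[1]-144)*k)),3,(255,0,255),-1)
cv2.imwrite("pics/crop2.png",np.vstack([A,np.hstack([B,C,np.zeros((330,800-254-377,3),np.uint8)])]))
```

```text
washS [584.9  19.7 153.5  74.5  87. ]
washS [605.4  97.6  53.1  49.6 -17.8]
yellowS [547.  -13.2 292.7  14.5  87.1]
s0S [ 582.5 -287.2  128.9   61.2   76.5]
s1S [ 414.6 -161.7  130.    61.   -87. ]
s2S [ 442.5 -338.2  110.1   55.1   86.7]
gripS [624.6 282.2 176.   18.3  70. ]
top grip px 28 175 180 154 159 177.5 156.5
side grip px 110 261 271 140 166 263.3181818181818 155.27272727272728
```

View pics/crop2.png

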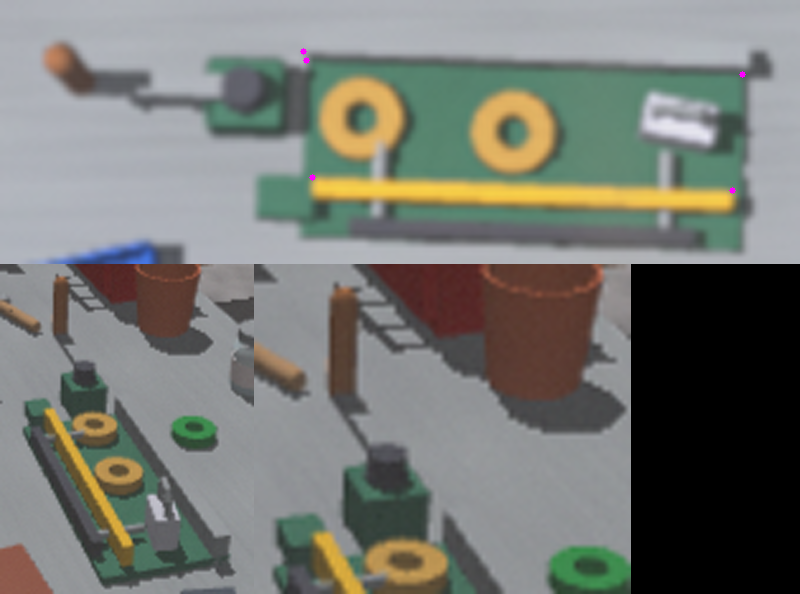

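Both views agree to a few mm. The predicted jig corners land on the bed and pusher ends, so the jig pose holds: origin about (0.6365, -0.027), yaw -3°. There is room for a finger between washer0 and the housing.

```bash
cat >> h.py <<'E'
from scipy.spatial.transform import Rotation as Ro
J=np.array([636.5,-27.0]);_a=np.radians(-3);EX=np.array([np.cos(_a),np.sin(_a)]);EY=np.array([-np.sin(_a),np.cos(_a)])
def jig(p): d=np.asarray(p)[:2]-J; return np.round([d@EX,d@EY],1)
def wor(x,y): return J+x*EX+y*EY
def to(pos,rot):
    o=monitor.get_obs();Rc=Ro.from_euler("xyz",o["ee_rot"],degrees=True);Rt=Ro.from_euler("xyz",rot,degrees=True)
    print("tool shift",np.round(Rc.inv().apply(np.array(pos)-o["tcp_pos"]*1000),1),"then rotvec",np.round((Rc.inv()*Rt).as_rotvec(degrees=True),2))
def st():
    o=monitor.get_obs();print("t",round(o["t"],1),"tcp",np.round(o["tcp_pos"]*1000,1),"rot",np.round(o["ee_rot"],1),"F",np.round(o["force"],1),"j",np.round(o["joint_pos"],0),"open",round(o["opening"]*85.4,1),"g",round(o["grasp_force"],1))
E
python3 - <<'E'
from h import *
from station import arm
k=800/170
r=lambda a,z:ray("top",[[165+a[0]/k,144+a[1]/k]],z)[0]*1000
for n,a,z in(("w0",(362,119),.026),("w1",(513,132),.026),("pad",(679,121),.055),("griptop",(60,52),.146),("pivot",(244,88),.07),("housing edge",(285,100),.045)):
    p=r(a,z);print(n,np.round(p,1),"jig",jig(p))
# side check of padlock (B crop scale 2.54 origin 240,140; picture offset 264) & grip top
for n,a,z in (("padS body mid",(163,525-264),.031),("gripS top",(62,282-264),.146)):
    p=ray("side",[[240+a[0]/2.54,140+a[1]/2.54]],z)[0]*1000;print(n,np.round(p,1),"jig",jig(p))
print("tip",arm.tip_reach)
st()
p=r((679,121),.055);to([p[0],p[1],200],[180,0,177])
E
```

```text
w0 [598.5  88.3  26. ] jig [-44.  113.1]
w1 [587.2 -17.3  26. ] jig [-49.7   7.1]
pad [ 587.7 -130.3   55. ] jig [ -43.4 -105.7]
griptop [624.3 277.2 146. ] jig [-28.1 303.1]
pivot [613.5 166.4  70. ] jig [-33.1 191.9]
housing edge [609.4 140.6  45. ] jig [-35.8 165.9]
padS body mid [ 590.1 -138.7   31. ] jig [ -40.5 -114. ]
gripS top [617.7 258.5 146. ] jig [-33.7 284.1]
tip 0.011
t 0.1 tcp [219.5 611.2 241.5] rot [-179.9    0.   160.2] F [0.3 0.5 0.6] j [-74.  36.   2.  87.  -2.  57.  -1.] open 85.2 g 0.0
tool shift [-597.1 -573.3   42.5] then rotvec [-1.000e-01 -1.000e-02 -1.676e+01]
```

```bash
python3 -m pendant '[{"translation":[0,0,0],"delta_rot":[0,0,-6],"jaw":85},{"translation":[0,0,0],"delta_rot":[0,0,-5.8],"jaw":85},{"translation":[-12,-17,0],"delta_rot":[0,0,0],"jaw":85},{"translation":[-23,-34,0],"delta_rot":[0,0,0],"jaw":85},{"translation":[-23,-34,0],"delta_rot":[0,0,0],"jaw":85},{"translation":[-23,-34,0],"delta_rot":[0,0,0],"jaw":85},{"translation":[-23,-34,0],"delta_rot":[0,0,0],"jaw":85},{"translation":[-23,-34,0],"delta_rot":[0,0,0],"jaw":85}]' 60
python3 -m pendant '[{"translation":[-23,-34,0],"delta_rot":[0,0,0],"jaw":85},{"translation":[-23,-34,0],"delta_rot":[0,0,0],"jaw":85},{"translation":[-23,-34,0],"delta_rot":[0,0,0],"jaw":85},{"translation":[-23,-34,0],"delta_rot":[0,0,0],"jaw":85},{"translation":[-23,-34,0],"delta_rot":[0,0,0],"jaw":85},{"translation":[-23,-34,0],"delta_rot":[0,0,0],"jaw":85},{"translation":[-23,-34,0],"delta_rot":[0,0,0],"jaw":85},{"translation":[-23,-34,0],"delta_rot":[0,0,0],"jaw":85}]'
python3 -m pendant '[{"translation":[-23,-34,0],"delta_rot":[0,0,0],"jaw":85},{"translation":[-23,-34,0],"delta_rot":[0,0,0],"jaw":85},{"translation":[-23,-34,0],"delta_rot":[0,0,0],"jaw":70},{"translation":[-23,-34,0],"delta_rot":[0,0,0],"jaw":70},{"translation":[-23,-34,0],"delta_rot":[0,0,0],"jaw":70},{"translation":[-12,-17,0],"delta_rot":[0,0,0],"jaw":70},{"translation":[0,0,0],"delta_rot":[0,0,0],"jaw":70},{"translation":[0,0,0],"delta_rot":[0,0,0],"jaw":70}]'
python3 -c "
from h import *
st();to([588.5,-132,40],[180,0,172])"
```

```text
t: 0.9
tcp_pos: [0.32, 0.4072, 0.242]
ee_rot: [-180.0, -0.0, 172.1]
force: [1.0, 0.6, -0.1]
opening: 0.991
grasp_force: 0.0
t: 1.7
tcp_pos: [0.4645, 0.1125, 0.2422]
ee_rot: [-180.0, -0.0, 172.0]
force: [0.4, 0.5, 0.0]
opening: 0.996
grasp_force: 0.0
t: 2.5
tcp_pos: [0.5635, -0.0883, 0.2417]
ee_rot: [180.0, -0.1, 172.0]
force: [-0.1, 0.4, 0.0]
opening: 0.817
grasp_force: 0.0
t 2.5 tcp [563.5 -88.3 241.7] rot [ 1.80e+02 -1.00e-01  1.72e+02] F [-0.1  0.4  0. ] j [  4.  29.   3. 100.  -2.  51.  90.] open 69.8 g 0.0
tool shift [-31.2 -39.9 201.7] then rotvec [ 0.04 -0.09  0.01]
```

```bash
python3 -m pendant '[{"translation":[-16,-20,30],"delta_rot":[0,0,0],"jaw":70},{"translation":[-15,-20,40],"delta_rot":[0,0,0],"jaw":70},{"translation":[0,0,40],"delta_rot":[0,0,0],"jaw":70},{"translation":[0,0,40],"delta_rot":[0,0,0],"jaw":70},{"translation":[0,0,30],"delta_rot":[0,0,0],"jaw":70},{"translation":[0,0,20],"delta_rot":[0,0,0],"jaw":70},{"translation":[0,0,11],"delta_rot":[0,0,0],"jaw":70},{"translation":[0,0,0],"delta_rot":[0,0,0],"jaw":70}]'
python3 - <<'E'
from h import *
st()
im=grab("side");cv2.imwrite("pics/s1.png",cv2.resize(im[150:280,200:373][:,:,::-1],(800,600),interpolation=cv2.INTER_CUBIC))
E
```

```text
t: 3.3
tcp_pos: [0.5881, -0.1308, 0.0301]
ee_rot: [179.9, -0.2, 172.1]
force: [-0.6, -0.5, 0.0]
opening: 0.819
grasp_force: 0.0
t 3.3 tcp [ 588.1 -130.8   30.1] rot [179.9  -0.2 172.1] F [-0.6 -0.5  0. ] j [  9.  49.   2. 103.  -3.  29.  94.] open 69.9 g 0.0
```

View pics/s1.png

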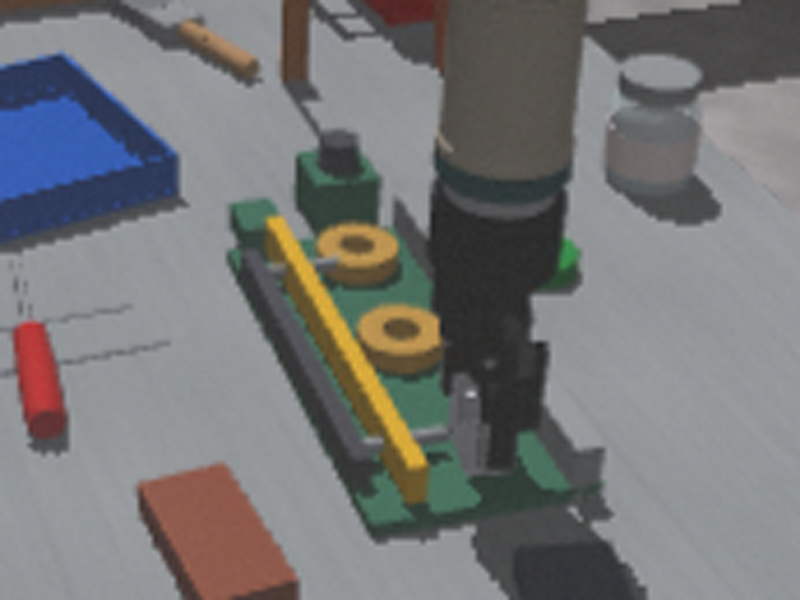

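Padlock straddled correctly (at (465,430) behind the near finger). Close, lift, turn.

```bash
python3 -m pendant '[{"translation":[0,0,0],"delta_rot":[0,0,0],"jaw":40},{"translation":[0,0,0],"delta_rot":[0,0,0],"jaw":40},{"translation":[0,0,0],"delta_rot":[0,0,0],"jaw":40},{"translation":[0,0,0],"delta_rot":[0,0,0],"jaw":40},{"translation":[0,0,0],"delta_rot":[0,0,0],"jaw":40},{"translation":[0,0,0],"delta_rot":[0,0,0],"jaw":40},{"translation":[0,0,-10],"delta_rot":[0,0,0],"jaw":40},{"translation":[0,0,-20],"delta_rot":[0,0,0],"jaw":40}]' 70
python3 -m pendant '[{"translation":[0,0,-35],"delta_rot":[0,0,0],"jaw":40},{"translation":[0,0,-35],"delta_rot":[0,0,0],"jaw":40},{"translation":[0,0,-20],"delta_rot":[0,0,8],"jaw":40},{"translation":[0,0,0],"delta_rot":[0,0,8.5],"jaw":40},{"translation":[0,0,0],"delta_rot":[0,0,8.5],"jaw":40},{"translation":[0,0,0],"delta_rot":[0,0,8.5],"jaw":40},{"translation":[0,0,0],"delta_rot":[0,0,8.5],"jaw":40},{"translation":[0,0,0],"delta_rot":[0,0,8.5],"jaw":40}]'
python3 -m pendant '[{"translation":[0,0,0],"delta_rot":[0,0,8.5],"jaw":40},{"translation":[0,0,0],"delta_rot":[0,0,8.5],"jaw":40},{"translation":[0,0,0],"delta_rot":[0,0,3.5],"jaw":40},{"translation":[0,0,0],"delta_rot":[0,0,0],"jaw":40}]'
python3 -c "
from h import *
st();to([437,249,28],[180,0,101.3])"
```

```text
t: 4.15
tcp_pos: [0.5877, -0.1325, 0.0609]
ee_rot: [-180.0, -0.2, 172.0]
force: [-0.3, -1.0, -3.0]
opening: 0.575
grasp_force: 72.1
t: 4.95
tcp_pos: [0.5888, -0.1325, 0.1519]
ee_rot: [180.0, -0.0, 121.2]
force: [-0.3, -0.2, -2.8]
opening: 0.574
grasp_force: 72.0
t: 5.35
tcp_pos: [0.5889, -0.1322, 0.1516]
ee_rot: [-180.0, -0.0, 101.1]
force: [-0.6, 0.3, -2.8]
opening: 0.572
grasp_force: 72.0
t 5.3 tcp [ 588.9 -132.2  151.6] rot [-180.    -0.   101.1] F [-0.6  0.3 -2.8] j [ -4.  40.  23. 100. -21.  44.  40.] open 48.9 g 72.0
tool shift [403.2 -76.  123.7] then rotvec [-0.02 -0.01 -0.25]
```

```bash
python3 -m pendant '[{"translation":[20,-4,0],"delta_rot":[0,0,0],"jaw":40},{"translation":[40,-7,0],"delta_rot":[0,0,0],"jaw":40},{"translation":[40,-8,0],"delta_rot":[0,0,0],"jaw":40},{"translation":[40,-8,0],"delta_rot":[0,0,0],"jaw":40},{"translation":[40,-7,0],"delta_rot":[0,0,0],"jaw":40},{"translation":[40,-8,0],"delta_rot":[0,0,0],"jaw":40},{"translation":[40,-7,0],"delta_rot":[0,0,0],"jaw":40},{"translation":[40,-8,0],"delta_rot":[0,0,0],"jaw":40}]'
python3 -m pendant '[{"translation":[40,-7,0],"delta_rot":[0,0,0],"jaw":40},{"translation":[40,-8,0],"delta_rot":[0,0,0],"jaw":40},{"translation":[23,-4,0],"delta_rot":[0,0,0],"jaw":40},{"translation":[0,0,30],"delta_rot":[0,0,0],"jaw":40},{"translation":[0,0,30],"delta_rot":[0,0,0],"jaw":40},{"translation":[0,0,30],"delta_rot":[0,0,0],"jaw":40},{"translation":[0,0,20],"delta_rot":[0,0,0],"jaw":40},{"translation":[0,0,8],"delta_rot":[0,0,0],"jaw":40}]'
python3 -m pendant '[{"translation":[0,0,4],"delta_rot":[0,0,0],"jaw":40},{"translation":[0,0,0],"delta_rot":[0,0,0],"jaw":40},{"translation":[0,0,0],"delta_rot":[0,0,0],"jaw":60},{"translation":[0,0,0],"delta_rot":[0,0,0],"jaw":60},{"translation":[0,0,0],"delta_rot":[0,0,0],"jaw":60},{"translation":[0,0,-20],"delta_rot":[0,0,0],"jaw":60},{"translation":[0,0,-40],"delta_rot":[0,0,0],"jaw":64},{"translation":[0,0,-50],"delta_rot":[0,0,0],"jaw":64}]'
python3 -c "
from h import *
st();to([587,-17.3,150],[180,0,177])"
```

```text
t: 6.15
tcp_pos: [0.4752, 0.1525, 0.1519]
ee_rot: [180.0, -0.0, 101.1]
force: [0.4, 0.6, -3.5]
opening: 0.573
grasp_force: 72.2
t: 6.95
tcp_pos: [0.4366, 0.2481, 0.032]
ee_rot: [-179.9, -0.0, 101.1]
force: [-0.7, -0.3, -2.5]
opening: 0.575
grasp_force: 72.3
t: 7.75
tcp_pos: [0.4363, 0.2479, 0.1398]
ee_rot: [-179.8, 0.1, 101.0]
force: [0.8, 1.4, 0.4]
opening: 0.75
grasp_force: 0.0
t 7.8 tcp [436.3 247.9 139.8] rot [-1.798e+02  1.000e-01  1.010e+02] F [0.8 1.4 0.4] j [-50.  36.  26. 116. -27.  34.   5.] open 64.1 g 0.0
tool shift [-289.1   97.1  -10.2] then rotvec [-1.900e-01 -6.000e-02 -7.597e+01]
```

```bash
python3 -m pendant '[{"translation":[-20,7,0],"delta_rot":[0,0,0],"jaw":70},{"translation":[-40,13,0],"delta_rot":[0,0,0],"jaw":70},{"translation":[-40,13,0],"delta_rot":[0,0,0],"jaw":70},{"translation":[-40,13,0],"delta_rot":[0,0,0],"jaw":70},{"translation":[-40,14,0],"delta_rot":[0,0,0],"jaw":70},{"translation":[-40,14,0],"delta_rot":[0,0,0],"jaw":70},{"translation":[-40,13,0],"delta_rot":[0,0,0],"jaw":70},{"translation":[-29,10,0],"delta_rot":[0,0,0],"jaw":70}]'
python3 -m pendant '[{"translation":[0,0,0],"delta_rot":[0,0,-8.5],"jaw":70},{"translation":[0,0,0],"delta_rot":[0,0,-8.5],"jaw":70},{"translation":[0,0,0],"delta_rot":[0,0,-8.5],"jaw":70},{"translation":[0,0,0],"delta_rot":[0,0,-8.5],"jaw":70},{"translation":[0,0,0],"delta_rot":[0,0,-8.5],"jaw":70},{"translation":[0,0,0],"delta_rot":[0,0,-8.5],"jaw":70},{"translation":[0,0,0],"delta_rot":[0,0,-8.5],"jaw":70},{"translation":[0,0,0],"delta_rot":[0,0,-8.5],"jaw":70}]'
python3 -m pendant '[{"translation":[0,0,0],"delta_rot":[0,0,-8],"jaw":70},{"translation":[0,0,0],"delta_rot":[0,0,0],"jaw":70},{"translation":[0,0,0],"delta_rot":[0,0,0],"jaw":70}]'
python3 - <<'E'
from h import *
st();to([587,-17.3,23],[180,0,177])
im=grab("top");
for c in blobs(im,(10,120,120),(25,255,255),(225,155,290,182),20): print(rect("top",c,.026))
E
```

```text
t: 8.55
tcp_pos: [0.5892, -0.02, 0.1401]
ee_rot: [179.9, 0.1, 100.9]
force: [-0.3, -0.0, -0.3]
opening: 0.818
grasp_force: 0.0
t: 9.35
tcp_pos: [0.588, -0.0167, 0.1398]
ee_rot: [-180.0, 0.0, 169.4]
force: [-0.6, -0.0, -0.5]
opening: 0.817
grasp_force: 0.0
t: 9.65
tcp_pos: [0.588, -0.0168, 0.1396]
ee_rot: [180.0, 0.0, 176.8]
force: [0.1, -0.3, 0.7]
opening: 0.818
grasp_force: 0.0
t 9.7 tcp [588.  -16.8 139.6] rot [180.    0.  176.8] F [ 0.1 -0.3  0.7] j [ -2.  38.   2. 103.  -2.  39.  87.] open 69.9 g 0.0
tool shift [  1.   -0.5 116.6] then rotvec [ 0.    0.02 -0.16]
[601.2  89.7  54.6  52.4 -64.2]
```

```bash
python3 -m pendant '[{"translation":[1,0,30],"delta_rot":[0,0,0],"jaw":70},{"translation":[0,0,35],"delta_rot":[0,0,0],"jaw":70},{"translation":[0,0,30],"delta_rot":[0,0,0],"jaw":70},{"translation":[0,0,14],"delta_rot":[0,0,0],"jaw":70},{"translation":[0,0,7],"delta_rot":[0,0,0],"jaw":70},{"translation":[0,0,0],"delta_rot":[0,0,0],"jaw":70},{"translation":[0,0,0],"delta_rot":[0,0,0],"jaw":50},{"translation":[0,0,0],"delta_rot":[0,0,0],"jaw":50}]'
python3 -m pendant '[{"translation":[0,0,0],"delta_rot":[0,0,0],"jaw":50},{"translation":[0,0,0],"delta_rot":[0,0,0],"jaw":50},{"translation":[0,0,0],"delta_rot":[0,0,0],"jaw":50},{"translation":[0,0,-5],"delta_rot":[0,0,0],"jaw":50},{"translation":[0,0,-20],"delta_rot":[0,0,0],"jaw":50},{"translation":[0,0,-40],"delta_rot":[0,0,0],"jaw":50},{"translation":[0,0,-40],"delta_rot":[0,0,0],"jaw":50},{"translation":[0,0,-25],"delta_rot":[0,0,0],"jaw":50}]'
python3 -c "
from h import *
st();to([426,303,30],[180,0,177])"
```

```text
t: 10.5
tcp_pos: [0.5882, -0.0166, 0.0252]
ee_rot: [180.0, 0.2, 177.0]
force: [-1.4, 0.8, 5.8]
opening: 0.633
grasp_force: 74.6
t: 11.3
tcp_pos: [0.5881, -0.0167, 0.1566]
ee_rot: [180.0, 0.2, 177.0]
force: [1.5, 0.2, -2.1]
opening: 0.635
grasp_force: 74.7
t 11.3 tcp [588.1 -16.7 156.6] rot [180.    0.2 177. ] F [ 1.5  0.2 -2.1] j [ -2.  37.   2. 102.  -2.  41.  88.] open 54.2 g 74.7
tool shift [178.9 310.9 126. ] then rotvec [0.01 0.22 0.03]
```

```bash
python3 -m pendant '[{"translation":[20,35,0],"delta_rot":[0,0,0],"jaw":50},{"translation":[23,40,0],"delta_rot":[0,0,0],"jaw":50},{"translation":[23,40,0],"delta_rot":[0,0,0],"jaw":50},{"translation":[23,40,0],"delta_rot":[0,0,0],"jaw":50},{"translation":[23,40,0],"delta_rot":[0,0,0],"jaw":50},{"translation":[23,40,0],"delta_rot":[0,0,0],"jaw":50},{"translation":[23,40,0],"delta_rot":[0,0,0],"jaw":50},{"translation":[21,36,0],"delta_rot":[0,0,0],"jaw":50}]'
python3 -m pendant '[{"translation":[0,0,0],"delta_rot":[0,0,8.5],"jaw":50},{"translation":[0,0,0],"delta_rot":[0,0,8.5],"jaw":50},{"translation":[0,0,0],"delta_rot":[0,0,8.5],"jaw":50},{"translation":[0,0,0],"delta_rot":[0,0,8.5],"jaw":50},{"translation":[0,0,0],"delta_rot":[0,0,8.5],"jaw":50},{"translation":[0,0,0],"delta_rot":[0,0,8.5],"jaw":50},{"translation":[0,0,0],"delta_rot":[0,0,8.5],"jaw":50},{"translation":[0,0,0],"delta_rot":[0,0,8.5],"jaw":50}]'
python3 -m pendant '[{"translation":[0,0,0],"delta_rot":[0,0,7.7],"jaw":50},{"translation":[0,0,40],"delta_rot":[0,0,0],"jaw":50},{"translation":[0,0,40],"delta_rot":[0,0,0],"jaw":50},{"translation":[0,0,25],"delta_rot":[0,0,0],"jaw":50},{"translation":[0,0,10],"delta_rot":[0,0,0],"jaw":50},{"translation":[0,0,8],"delta_rot":[0,0,0],"jaw":50},{"translation":[0,0,0],"delta_rot":[0,0,0],"jaw":50}]'
python3 -m pendant '[{"translation":[0,0,0],"delta_rot":[0,0,0],"jaw":68},{"translation":[0,0,0],"delta_rot":[0,0,0],"jaw":68},{"translation":[0,0,0],"delta_rot":[0,0,0],"jaw":68},{"translation":[0,0,-20],"delta_rot":[0,0,0],"jaw":68},{"translation":[0,0,-40],"delta_rot":[0,0,0],"jaw":68},{"translation":[0,0,-50],"delta_rot":[0,0,0],"jaw":68},{"translation":[0,0,0],"delta_rot":[0,0,0],"jaw":68}]'
python3 -c "
from h import *
st();to([600,89,150],[180,0,177])"
```

```text
t: 12.1
tcp_pos: [0.4229, 0.3054, 0.1539]
ee_rot: [179.9, 0.0, 177.1]
force: [0.2, 1.7, -1.6]
opening: 0.636
grasp_force: 74.7
t: 12.9
tcp_pos: [0.4241, 0.3034, 0.1538]
ee_rot: [180.0, -0.0, 108.7]
force: [0.3, -0.9, -2.1]
opening: 0.636
grasp_force: 74.7
t: 13.6
tcp_pos: [0.4245, 0.3033, 0.0304]
ee_rot: [180.0, -0.0, 101.3]
force: [0.8, -1.0, -2.3]
opening: 0.632
grasp_force: 74.7
t: 14.3
tcp_pos: [0.4279, 0.305, 0.1461]
ee_rot: [179.4, -0.3, 101.3]
force: [1.8, 0.0, 0.5]
opening: 0.795
grasp_force: 0.0
t 14.3 tcp [427.9 305.  146.1] rot [179.4  -0.3 101.3] F [1.8 0.  0.5] j [-56.  36.  27. 113. -27.  36.  -1.] open 67.9 g 0.0
tool shift [-245.6  126.4   -3.7] then rotvec [  0.68   0.16 -75.67]
```

```bash
python3 -m pendant '[{"translation":[-20,11,0],"delta_rot":[0,0,0],"jaw":66},{"translation":[-40,20,0],"delta_rot":[0,0,0],"jaw":66},{"translation":[-40,21,0],"delta_rot":[0,0,0],"jaw":66},{"translation":[-40,20,0],"delta_rot":[0,0,0],"jaw":66},{"translation":[-40,21,0],"delta_rot":[0,0,0],"jaw":66},{"translation":[-40,20,0],"delta_rot":[0,0,0],"jaw":66},{"translation":[-26,13,0],"delta_rot":[0,0,0],"jaw":66}]'
python3 -m pendant '[{"translation":[0,0,0],"delta_rot":[0,0,-8.5],"jaw":66},{"translation":[0,0,0],"delta_rot":[0,0,-8.5],"jaw":66},{"translation":[0,0,0],"delta_rot":[0,0,-8.5],"jaw":66},{"translation":[0,0,0],"delta_rot":[0,0,-8.5],"jaw":66},{"translation":[0,0,0],"delta_rot":[0,0,-8.5],"jaw":66},{"translation":[0,0,0],"delta_rot":[0,0,-8.5],"jaw":66},{"translation":[0,0,0],"delta_rot":[0,0,-8.5],"jaw":66},{"translation":[0,0,0],"delta_rot":[0,0,-8.5],"jaw":66}]'
python3 -m pendant '[{"translation":[0,0,0],"delta_rot":[0.5,0,-7.7],"jaw":66},{"translation":[0,0,0],"delta_rot":[0,0,0],"jaw":66},{"translation":[0,0,50],"delta_rot":[0,0,0],"jaw":66},{"translation":[0,0,0],"delta_rot":[0,0,0],"jaw":66},{"translation":[0,0,0],"delta_rot":[0,0,0],"jaw":66}]'
python3 - <<'E'
from h import *
st();to([600,88,24],[180,0,177])
im=grab("side");cv2.imwrite("pics/s2.png",cv2.resize(im[110:240,190:363][:,:,::-1],(800,600),interpolation=cv2.INTER_CUBIC))
E
```

```text
t: 15.0
tcp_pos: [0.5981, 0.0829, 0.1408]
ee_rot: [179.9, 0.1, 101.2]
force: [0.1, 0.7, -0.3]
opening: 0.77
grasp_force: 0.0
t: 15.8
tcp_pos: [0.596, 0.0868, 0.1405]
ee_rot: [180.0, 0.0, 169.7]
force: [0.5, -0.1, -0.7]
opening: 0.773
grasp_force: 0.0
t: 16.3
tcp_pos: [0.5952, 0.0862, 0.0898]
ee_rot: [-179.5, -0.2, 176.9]
force: [0.7, 0.4, 0.9]
opening: 0.775
grasp_force: 0.0
t 16.3 tcp [595.2  86.2  89.8] rot [-179.5   -0.2  176.9] F [0.7 0.4 0.9] j [-13.  43.   3. 102.  -3.  35.  78.] open 66.2 g 0.0
tool shift [-4.9  2.7 65.7] then rotvec [-0.54 -0.19 -0.07]
```

View pics/s2.png

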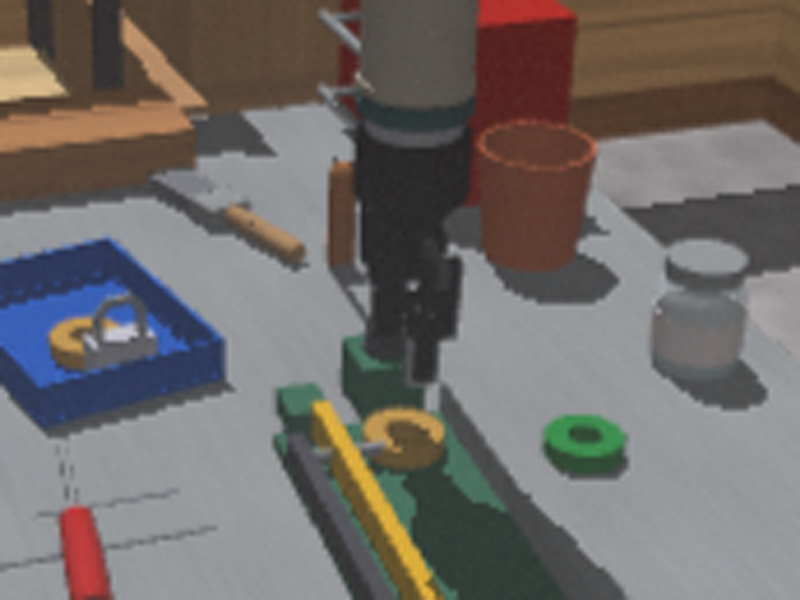

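Tray holds washer and padlock (around (110,340)); the gripper hangs over washer0 at (403,437). Descend in two steps.

```bash
python3 -m pendant '[{"translation":[-5,2,0],"delta_rot":[-0.5,0,0],"jaw":66},{"translation":[0,0,20],"delta_rot":[0,0,0],"jaw":66},{"translation":[0,0,15],"delta_rot":[0,0,0],"jaw":66},{"translation":[0,0,12],"delta_rot":[0,0,0],"jaw":66},{"translation":[0,0,10],"delta_rot":[0,0,0],"jaw":66},{"translation":[0,0,0],"delta_rot":[0,0,0],"jaw":66}]'
python3 -m pendant '[{"translation":[0,0,5],"delta_rot":[0,0,0],"jaw":66},{"translation":[0,0,3],"delta_rot":[0,0,0],"jaw":66},{"translation":[0,0,0],"delta_rot":[0,0,0],"jaw":66}]'
python3 -c "
from h import *
st()"
```

```text
t: 16.95
tcp_pos: [0.6002, 0.088, 0.0319]
ee_rot: [-180.0, -0.2, 177.0]
force: [-1.1, 0.4, -0.4]
opening: 0.773
grasp_force: 0.0
t: 17.25
tcp_pos: [0.6011, 0.0881, 0.0251]
ee_rot: [180.0, -0.0, 177.0]
force: [0.5, -0.4, -0.0]
opening: 0.77
grasp_force: 0.0
t 17.2 tcp [601.1  88.1  25.1] rot [180.  -0. 177.] F [ 0.5 -0.4 -0. ] j [-12.  49.   2. 102.  -3.  29.  79.] open 65.8 g 0.0
```

```bash
python3 -m pendant '[{"translation":[0,0,0],"delta_rot":[0,0,0],"jaw":48},{"translation":[0,0,0],"delta_rot":[0,0,0],"jaw":48},{"translation":[0,0,0],"delta_rot":[0,0,0],"jaw":48},{"translation":[0,0,0],"delta_rot":[0,0,0],"jaw":48},{"translation":[0,0,-5],"delta_rot":[0,0,0],"jaw":48},{"translation":[0,0,-30],"delta_rot":[0,0,0],"jaw":48},{"translation":[0,0,-45],"delta_rot":[0,0,0],"jaw":48},{"translation":[0,0,-45],"delta_rot":[0,0,0],"jaw":48}]'
python3 -m pendant '[{"translation":[25,34,0],"delta_rot":[0,0,0],"jaw":48},{"translation":[27,37,0],"delta_rot":[0,0,0],"jaw":48},{"translation":[27,37,0],"delta_rot":[0,0,0],"jaw":48},{"translation":[27,37,0],"delta_rot":[0,0,0],"jaw":48},{"translation":[27,37,0],"delta_rot":[0,0,0],"jaw":48},{"translation":[27,37,0],"delta_rot":[0,0,0],"jaw":48},{"translation":[27,37,0],"delta_rot":[0,0,0],"jaw":48},{"translation":[16,18,0],"delta_rot":[0,0,0],"jaw":48}]'
python3 -m pendant '[{"translation":[0,0,0],"delta_rot":[0,0,8.5],"jaw":48},{"translation":[0,0,0],"delta_rot":[0,0,8.5],"jaw":48},{"translation":[0,0,0],"delta_rot":[0,0,8.5],"jaw":48},{"translation":[0,0,0],"delta_rot":[0,0,8.5],"jaw":48},{"translation":[0,0,0],"delta_rot":[0,0,8.5],"jaw":48},{"translation":[0,0,0],"delta_rot":[0,0,8.5],"jaw":48},{"translation":[0,0,0],"delta_rot":[0,0,8.5],"jaw":48},{"translation":[0,0,0],"delta_rot":[0,0,8.5],"jaw":48}]'
python3 -c "
from h import *
st();to([412,372,30],[180,0,101.3])"
```

```text
t: 18.05
tcp_pos: [0.6004, 0.0879, 0.1512]
ee_rot: [-180.0, -0.1, 177.0]
force: [0.9, 0.3, -0.8]
opening: 0.632
grasp_force: 74.7
t: 18.85
tcp_pos: [0.4093, 0.3766, 0.1506]
ee_rot: [179.9, -0.1, 177.4]
force: [0.1, 1.2, -2.2]
opening: 0.632
grasp_force: 74.7
t: 19.65
tcp_pos: [0.4124, 0.3722, 0.1506]
ee_rot: [-180.0, -0.0, 108.7]
force: [-0.9, -0.0, -2.3]
opening: 0.636
grasp_force: 74.7
t 19.6 tcp [412.4 372.2 150.6] rot [-180.    -0.   108.7] F [-0.9 -0.  -2.3] j [-61.  38.  25. 108. -24.  40.  -3.] open 54.3 g 74.7
tool shift [-1.000e-01 -4.000e-01  1.206e+02] then rotvec [-0.05 -0.03  7.4 ]
```

```bash
python3 -m pendant '[{"translation":[0,0,40],"delta_rot":[0,0,7.4],"jaw":48},{"translation":[0,0,40],"delta_rot":[0,0,0],"jaw":48},{"translation":[0,0,25],"delta_rot":[0,0,0],"jaw":48},{"translation":[0,0,10],"delta_rot":[0,0,0],"jaw":48},{"translation":[0,0,5],"delta_rot":[0,0,0],"jaw":48},{"translation":[0,0,0],"delta_rot":[0,0,0],"jaw":48},{"translation":[0,0,0],"delta_rot":[0,0,0],"jaw":68},{"translation":[0,0,0],"delta_rot":[0,0,0],"jaw":68}]'
python3 -m pendant '[{"translation":[0,0,0],"delta_rot":[0,0,0],"jaw":68},{"translation":[0,0,-20],"delta_rot":[0,0,0],"jaw":68},{"translation":[0,0,-40],"delta_rot":[0,0,0],"jaw":68},{"translation":[0,0,-50],"delta_rot":[0,0,0],"jaw":68},{"translation":[0,0,-50],"delta_rot":[0,0,0],"jaw":68},{"translation":[0,0,-50],"delta_rot":[0,0,0],"jaw":68},{"translation":[0,0,0],"delta_rot":[0,0,0],"jaw":68}]'
python3 - <<'E'
from h import *
st()
im=grab("top");cv2.imwrite("top1.png",im[:,:,::-1])
def show(nm,lo,hi,box,z):
    for c in blobs(im,lo,hi,[int(v*.64) for v in box])[:1]: print(nm,rect("top",c,z))
show("s0",(95,20,40),(125,120,140),(515,240,600,300),.022)
show("s1",(0,60,60),(15,255,255),(465,325,535,375),.022)
show("s2",(8,15,120),(35,120,255),(545,310,630,365),.022)
E
python3 -c "
from h import *
to([418,-120,250],[180,0,93])"
```

```text
t: 20.45
tcp_pos: [0.4135, 0.373, 0.0319]
ee_rot: [179.9, -0.1, 101.6]
force: [-0.2, 0.0, 0.8]
opening: 0.795
grasp_force: 0.0
t: 21.15
tcp_pos: [0.4165, 0.3743, 0.2477]
ee_rot: [179.4, -0.4, 101.6]
force: [1.2, -0.2, -0.2]
opening: 0.8
grasp_force: 0.0
t 21.1 tcp [416.5 374.3 247.7] rot [179.4  -0.4 101.6] F [ 1.2 -0.2 -0.2] j [-66.  31.  33. 103. -21.  52. -12.] open 68.3 g 0.0
s0 [ 579.6 -287.8  112.5   54.6   76.9]
s1 [ 446.3 -172.2  113.6   39.1   88.9]
s2 [ 438.9 -345.9  110.8   53.1   86.5]
tool shift [-484.   -96.2   -8.6] then rotvec [ 0.33 -0.33  8.65]
```

Run:
```python
from h import *
im=cv2.imread("top1.png")[:,:,::-1].copy()
for c in blobs(im,(0,60,60),(15,255,255),(280,180,345,245))[:2]: print(rect("top",c,.022))
cv2.imwrite("pics/t1.png",cv2.resize(im[120:290,100:420][:,:,::-1],(800,425),interpolation=cv2.INTER_CUBIC))
```

```text
[ 455.6 -172.   111.5   53.3  -86.8]
```

View pics/t1.png

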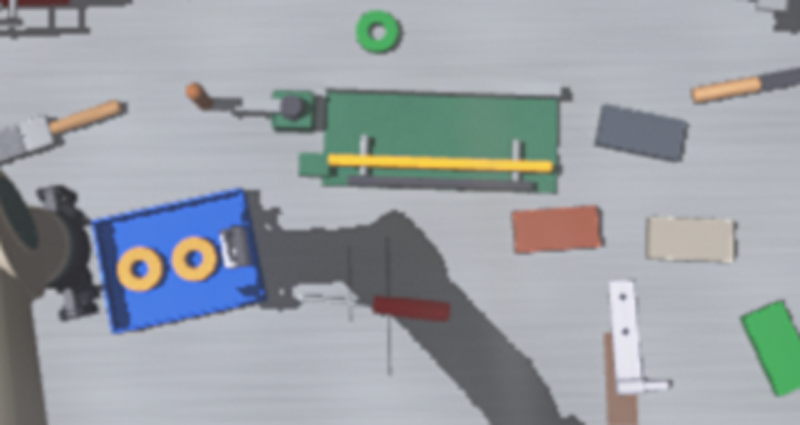

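stone1 was knocked to (456,-172) and the bed is clear. Before grasping I test the placing tilt (tool pointing back and down over the fence) in free air.

```bash
python3 -m pendant '[{"translation":[0,0,0],"delta_rot":[0,0,-8.5],"jaw":68},{"translation":[0,0,0],"delta_rot":[0,0,-8.5],"jaw":68},{"translation":[0,0,0],"delta_rot":[0,0,-8.5],"jaw":68},{"translation":[0,0,0],"delta_rot":[0,0,-8.5],"jaw":68},{"translation":[0,0,0],"delta_rot":[0,0,-8.5],"jaw":68},{"translation":[0,0,0],"delta_rot":[0,0,-8.5],"jaw":68},{"translation":[0,0,0],"delta_rot":[0,0,-8.5],"jaw":68},{"translation":[0,0,0],"delta_rot":[0,0,-8.5],"jaw":68}]'
python3 -m pendant '[{"translation":[0,0,0],"delta_rot":[0,0,-7.4],"jaw":68},{"translation":[-18,-35,0],"delta_rot":[0,0,0],"jaw":68},{"translation":[-18,-35,0],"delta_rot":[0,0,0],"jaw":68},{"translation":[-18,-35,0],"delta_rot":[0,0,0],"jaw":68},{"translation":[-18,-35,0],"delta_rot":[0,0,0],"jaw":68},{"translation":[-18,-35,0],"delta_rot":[0,0,0],"jaw":68},{"translation":[-18,-35,0],"delta_rot":[0,0,0],"jaw":68},{"translation":[-18,-35,0],"delta_rot":[0,0,0],"jaw":68}]'
python3 -m pendant '[{"translation":[-18,-35,0],"delta_rot":[0,0,0],"jaw":68},{"translation":[-18,-35,0],"delta_rot":[0,0,0],"jaw":68},{"translation":[-18,-35,0],"delta_rot":[0,0,0],"jaw":68},{"translation":[-18,-35,0],"delta_rot":[0,0,0],"jaw":68},{"translation":[0,0,0],"delta_rot":[0,8,0],"jaw":68},{"translation":[0,0,0],"delta_rot":[0,8,0],"jaw":68},{"translation":[0,0,0],"delta_rot":[0,8,0],"jaw":68},{"translation":[0,0,0],"delta_rot":[0,8,0],"jaw":68}]'
python3 -m pendant '[{"translation":[0,0,0],"delta_rot":[0,8,0],"jaw":68},{"translation":[0,0,0],"delta_rot":[0,8,0],"jaw":68},{"translation":[0,0,0],"delta_rot":[0,8,0],"jaw":68},{"translation":[0,0,0],"delta_rot":[0,4,0],"jaw":68},{"translation":[0,0,0],"delta_rot":[0,0,0],"jaw":68},{"translation":[0,0,0],"delta_rot":[0,0,0],"jaw":68}]'
python3 -c "
from h import *
st();o=monitor.get_obs();print(Ro.from_euler('xyz',o['ee_rot'],degrees=True).as_matrix().round(3))"
```

```text
t: 22.0
tcp_pos: [0.4118, 0.3716, 0.2392]
ee_rot: [-179.9, -0.1, 170.0]
force: [-0.3, -0.8, 0.4]
opening: 0.797
grasp_force: 0.0
t: 22.8
tcp_pos: [0.5254, 0.1195, 0.2393]
ee_rot: [-180.0, -0.2, 177.1]
force: [0.8, 0.5, -0.2]
opening: 0.796
grasp_force: 0.0
t: 23.6
tcp_pos: [0.5904, -0.0224, 0.24]
ee_rot: [179.9, -32.4, 177.1]
force: [1.0, -0.5, 0.3]
opening: 0.799
grasp_force: 0.0
t: 24.2
tcp_pos: [0.5858, -0.0188, 0.25]
ee_rot: [-179.6, -45.8, 178.2]
force: [-0.3, -0.8, 0.3]
opening: 0.799
grasp_force: 0.0
t 24.2 tcp [585.8 -18.8 250. ] rot [-179.6  -45.8  178.2] F [-0.3 -0.8  0.3] j [ -0.  58.  -0.  54.  -1. 113.  88.] open 68.2 g 0.0
[[-0.697  0.026 -0.716]
 [ 0.022  1.     0.015]
 [ 0.716 -0.005 -0.698]]
```

```bash
python3 -m pendant '[{"translation":[-23,0,23],"delta_rot":[0,0,0],"jaw":68},{"translation":[-23,0,23],"delta_rot":[0,0,0],"jaw":68},{"translation":[-23,0,23],"delta_rot":[0,0,0],"jaw":68},{"translation":[-23,0,23],"delta_rot":[0,0,0],"jaw":68},{"translation":[0,0,0],"delta_rot":[0,0,0],"jaw":68},{"translation":[0,0,0],"delta_rot":[0,6,0],"jaw":68},{"translation":[0,0,0],"delta_rot":[0,6,0],"jaw":68},{"translation":[0,0,0],"delta_rot":[0,0,0],"jaw":68}]'
python3 -c "
from h import *
st()"
```

```text
t: 25.0
tcp_pos: [0.5723, -0.0179, 0.1171]
ee_rot: [-179.2, -56.0, 177.9]
force: [-0.8, -0.6, 0.2]
opening: 0.796
grasp_force: 0.0
t 25.0 tcp [572.3 -17.9 117.1] rot [-179.2  -56.   177.9] F [-0.8 -0.6  0.2] j [ -4.  72.  10.  51.  -7. 113.  93.] open 68.0 g 0.0
```

Tilt of about 50–55° is reachable low over the bed, so I pick at 40° and place at 50°. Return to vertical and turn for stone1.

```bash
cat >> h.py <<'E'
def Rp(yaw,tilt): return Ro.from_euler("xyz",[180,0,yaw],degrees=True)*Ro.from_euler("y",tilt,degrees=True)
def to2(pos,yaw,tilt):
    o=monitor.get_obs();Rc=Ro.from_euler("xyz",o["ee_rot"],degrees=True);Rt=Rp(yaw,tilt)
    print("shift",np.round(Rc.inv().apply(np.array(pos)-o["tcp_pos"]*1000),1),"then rotvec",np.round((Rc.inv()*Rt).as_rotvec(degrees=True),2),"up in tool",np.round(Rc.inv().apply([0,0,1]),3))
E
python3 -m pendant '[{"translation":[30,0,-20],"delta_rot":[0,-8,0],"jaw":72},{"translation":[30,0,-20],"delta_rot":[0,-8,0],"jaw":72},{"translation":[24,0,-25],"delta_rot":[0,-8,0],"jaw":72},{"translation":[0,0,0],"delta_rot":[0,-8,0],"jaw":72},{"translation":[0,0,0],"delta_rot":[0,-8,0],"jaw":72},{"translation":[0,0,0],"delta_rot":[0,-8,0],"jaw":72},{"translation":[0,0,0],"delta_rot":[0,-8,0],"jaw":72},{"translation":[0,0,0],"delta_rot":[0,0,0],"jaw":72}]'
python3 -m pendant '[{"translation":[0,0,0],"delta_rot":[0,0,8.5],"jaw":72},{"translation":[0,0,0],"delta_rot":[0,0,8.5],"jaw":72},{"translation":[0,0,0],"delta_rot":[0,0,8.5],"jaw":72},{"translation":[0,0,0],"delta_rot":[0,0,8.5],"jaw":72},{"translation":[0,0,0],"delta_rot":[0,0,8.5],"jaw":72},{"translation":[0,0,0],"delta_rot":[0,0,8.5],"jaw":72},{"translation":[0,0,0],"delta_rot":[0,0,8.5],"jaw":72},{"translation":[0,0,0],"delta_rot":[0,0,8.5],"jaw":72}]'
python3 -m pendant '[{"translation":[0,0,0],"delta_rot":[0,0,8.5],"jaw":72},{"translation":[0,0,0],"delta_rot":[0,0,8.0],"jaw":72},{"translation":[0,0,0],"delta_rot":[0,0,0],"jaw":72},{"translation":[0,0,0],"delta_rot":[0,0,0],"jaw":72}]'
python3 -c "
from h import *
st();to2([456.1,-162,120],93.2,0)"
```

```text
t: 25.8
tcp_pos: [0.559, -0.0161, 0.2272]
ee_rot: [-180.0, 0.1, 178.6]
force: [-1.2, -0.7, 0.1]
opening: 0.846
grasp_force: 0.0
t: 26.6
tcp_pos: [0.5655, -0.0154, 0.2259]
ee_rot: [179.9, 0.0, 110.3]
force: [0.5, 0.0, 0.2]
opening: 0.841
grasp_force: 0.0
t: 27.0
tcp_pos: [0.5653, -0.0157, 0.2252]
ee_rot: [179.9, 0.0, 94.3]
force: [0.4, 0.4, 0.3]
opening: 0.844
grasp_force: 0.0
t 27.0 tcp [565.3 -15.7 225.2] rot [179.9   0.   94.3] F [0.4 0.4 0.3] j [-23.  34.  35. 103. -24.  51.  27.] open 72.1 g 0.0
shift [-137.6 -120.1  105. ] then rotvec [0.11 0.03 1.14] up in tool [-0.001  0.002 -1.   ]
```

```bash
python3 -m pendant '[{"translation":[-27,-24,20],"delta_rot":[0,0,0],"jaw":72},{"translation":[-28,-24,20],"delta_rot":[0,0,0],"jaw":72},{"translation":[-27,-24,20],"delta_rot":[0,0,0],"jaw":72},{"translation":[-28,-24,20],"delta_rot":[0,0,0],"jaw":72},{"translation":[-28,-24,20],"delta_rot":[0,0,1.1],"jaw":72},{"translation":[0,0,0],"delta_rot":[0,-8,0],"jaw":72},{"translation":[0,0,0],"delta_rot":[0,-8,0],"jaw":72},{"translation":[0,0,0],"delta_rot":[0,-8,0],"jaw":72}]'
python3 -m pendant '[{"translation":[0,0,0],"delta_rot":[0,-8,0],"jaw":72},{"translation":[0,0,0],"delta_rot":[0,-8,0],"jaw":72},{"translation":[0,0,0],"delta_rot":[0,0,0],"jaw":72},{"translation":[0,0,0],"delta_rot":[0,0,0],"jaw":72}]'
python3 - <<'E'
from h import *
st();to2([456.1,-162,17],93.2,-40)
E
```

```text
t: 27.8
tcp_pos: [0.4555, -0.1652, 0.1251]
ee_rot: [179.7, 24.2, 92.6]
force: [0.6, 0.2, -2.5]
opening: 0.841
grasp_force: 0.0
t: 28.2
tcp_pos: [0.4553, -0.1619, 0.1234]
ee_rot: [-179.9, 40.1, 93.3]
force: [0.7, 0.1, 0.7]
opening: 0.844
grasp_force: 0.0
t 28.2 tcp [ 455.3 -161.9  123.4] rot [-179.9   40.1   93.3] F [0.7 0.1 0.7] j [-45.  59.  59. 128. -28.  14.  26.] open 72.1 g 0.0
shift [68.3  0.9 81.5] then rotvec [-0.08  0.06  0.06] up in tool [-0.644 -0.002 -0.765]
```

```bash
python3 -m pendant '[{"translation":[18,0,21],"delta_rot":[0,0,0],"jaw":72},{"translation":[18,1,21],"delta_rot":[0,0,0],"jaw":72},{"translation":[17,0,20],"delta_rot":[0,0,0],"jaw":72},{"translation":[0,0,0],"delta_rot":[0,0,0],"jaw":72}]'
python3 - <<'E'
from h import *
st();to2([456.1,-162,17],93.2,-40)
E
```

```text
t: 28.6
tcp_pos: [0.4561, -0.161, 0.0544]
ee_rot: [-179.8, 39.6, 92.8]
force: [0.2, 0.6, -0.0]
opening: 0.846
grasp_force: 0.0
t 28.6 tcp [ 456.1 -161.    54.4] rot [-179.8   39.6   92.8] F [ 0.2  0.6 -0. ] j [-44.  68.  57. 128. -63.  13.  55.] open 72.2 g 0.0
shift [23.1 -0.  29.5] then rotvec [-0.42 -0.43 -0.3 ] up in tool [-0.637 -0.002 -0.771]
```

```bash
python3 -m pendant '[{"translation":[0,0,0],"delta_rot":[0,4,0],"jaw":72},{"translation":[0,0,0],"delta_rot":[0,4,0],"jaw":72},{"translation":[6,0,10],"delta_rot":[0,0,0],"jaw":72},{"translation":[5,0,10],"delta_rot":[0,0,0],"jaw":72},{"translation":[0,0,0],"delta_rot":[0,0,0],"jaw":72}]'
python3 - <<'E'
from h import *
st();to2([456.1,-162,17],93.2,-32)
E
```

```text
t: 29.1
tcp_pos: [0.4635, -0.1571, 0.0365]
ee_rot: [-179.2, 31.8, 92.8]
force: [-0.3, 0.1, 0.3]
opening: 0.842
grasp_force: 0.0
t 29.1 tcp [ 463.5 -157.1   36.5] rot [-179.2   31.8   92.8] F [-0.3  0.1  0.3] j [-37.  63.  51. 126. -63.  13.  59.] open 71.9 g 0.0
shift [ 6.5 -7.4 19.1] then rotvec [-1.   -0.16 -0.33] up in tool [-0.528 -0.012 -0.849]
```

The outward sideways tilt runs into joint limits. I mirror it: tilt +40° (tool pointing inward, +y), then place at yaw -3° with tilt -50°.

```bash
python3 -m pendant '[{"translation":[-11,0,-17],"delta_rot":[0,0,0],"jaw":72},{"translation":[-20,0,-34],"delta_rot":[0,0,0],"jaw":72},{"translation":[-20,0,-34],"delta_rot":[0,0,0],"jaw":72},{"translation":[0,0,0],"delta_rot":[0,8,0],"jaw":72},{"translation":[0,0,0],"delta_rot":[0,8,0],"jaw":72},{"translation":[0,0,0],"delta_rot":[0,8,0],"jaw":72},{"translation":[0,0,0],"delta_rot":[0,8,0],"jaw":72},{"translation":[0,0,0],"delta_rot":[0,0,0],"jaw":72}]'
python3 -m pendant '[{"translation":[0,0,0],"delta_rot":[0,8,0],"jaw":72},{"translation":[0,0,0],"delta_rot":[0,8,0],"jaw":72},{"translation":[0,0,0],"delta_rot":[0,8,0],"jaw":72},{"translation":[0,0,0],"delta_rot":[0,8,0],"jaw":72},{"translation":[0,0,0],"delta_rot":[0,8,0],"jaw":72},{"translation":[0,0,0],"delta_rot":[0,0,0],"jaw":72},{"translation":[0,0,0],"delta_rot":[0,0,0],"jaw":72}]'
python3 - <<'E'
from h import *
st();to2([456,-182,17],93.2,40)
im=grab("top")
for c in blobs(im,(0,60,60),(15,255,255),(280,180,345,245))[:2]: print(rect("top",c,.022))
E
```

```text
t: 29.9
tcp_pos: [0.4637, -0.1626, 0.1381]
ee_rot: [-179.5, 0.1, 91.8]
force: [-0.9, -1.3, 1.0]
opening: 0.841
grasp_force: 0.0
t: 30.6
tcp_pos: [0.4634, -0.1552, 0.1351]
ee_rot: [-178.8, -40.0, 91.7]
force: [0.6, 0.9, 1.2]
opening: 0.842
grasp_force: 0.0
t 30.6 tcp [ 463.4 -155.2  135.1] rot [-178.8  -40.    91.7] F [0.6 0.9 1.2] j [ 14.  53.  37. 103. -53.  80.  82.] open 71.9 g 0.0
shift [-96.2  -6.6  73.7] then rotvec [-0.21  0.03 -1.18] up in tool [ 0.642 -0.016 -0.766]
```

```bash
python3 -m pendant '[{"translation":[-26,-7,20],"delta_rot":[0,0,-1.2],"jaw":72},{"translation":[-26,0,20],"delta_rot":[0,0,0],"jaw":72},{"translation":[-20,0,16],"delta_rot":[0,0,0],"jaw":72},{"translation":[-12,0,9],"delta_rot":[0,0,0],"jaw":72},{"translation":[0,0,0],"delta_rot":[0,0,0],"jaw":72}]'
python3 - <<'E'
from h import *
st();to2([456,-182,17],93.2,40)
im=grab("side");cv2.imwrite("pics/s3.png",cv2.resize(im[170:300,170:343][:,:,::-1],(800,600),interpolation=cv2.INTER_CUBIC))
E
```

```text
t: 31.15
tcp_pos: [0.4576, -0.1771, 0.0321]
ee_rot: [-179.9, -40.1, 93.4]
force: [-0.4, 0.2, 0.4]
opening: 0.838
grasp_force: 0.0
t 31.1 tcp [ 457.6 -177.1   32.1] rot [-179.9  -40.1   93.4] F [-0.4  0.2  0.4] j [ 18.  62.  33. 101. -57.  75.  90.] open 71.5 g 0.0
shift [-13.3  -1.9   8.5] then rotvec [-0.23 -0.05  0.18] up in tool [ 0.644 -0.001 -0.765]
```

View pics/s3.png

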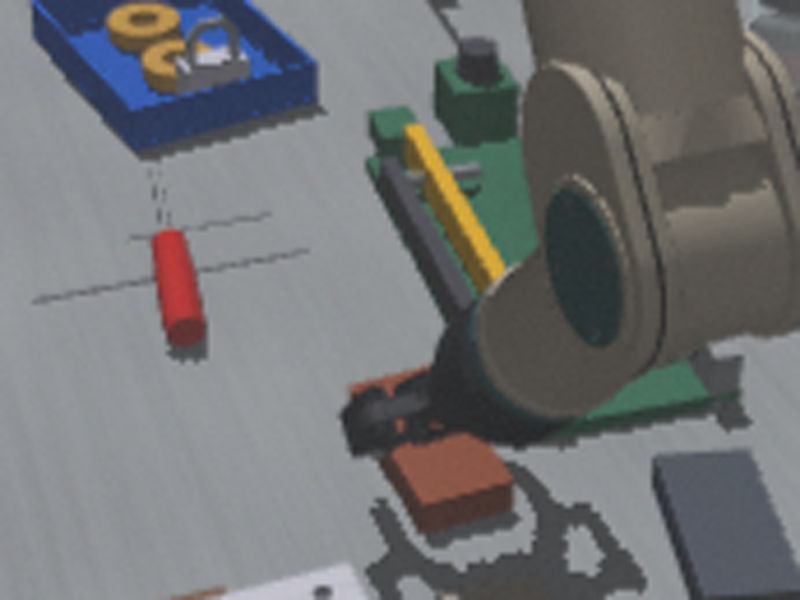

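```bash
python3 -m pendant '[{"translation":[-7,-2,5],"delta_rot":[0,0,0],"jaw":72},{"translation":[-6,0,3],"delta_rot":[0,0,0],"jaw":72},{"translation":[0,0,0],"delta_rot":[0,0,0],"jaw":72},{"translation":[0,0,0],"delta_rot":[0,0,0],"jaw":46},{"translation":[0,0,0],"delta_rot":[0,0,0],"jaw":46},{"translation":[0,0,0],"delta_rot":[0,0,0],"jaw":46},{"translation":[0,0,0],"delta_rot":[0,0,0],"jaw":46},{"translation":[0,0,0],"delta_rot":[0,0,0],"jaw":46}]' 80
python3 -m pendant '[{"translation":[6,0,-8],"delta_rot":[0,0,0],"jaw":46},{"translation":[20,0,-25],"delta_rot":[0,0,0],"jaw":46},{"translation":[28,0,-34],"delta_rot":[0,0,0],"jaw":46},{"translation":[28,0,-34],"delta_rot":[0,0,0],"jaw":46},{"translation":[28,0,-34],"delta_rot":[0,0,0],"jaw":46},{"translation":[0,0,0],"delta_rot":[0,0,0],"jaw":46}]'
python3 - <<'E'
from h import *
st();to2([480,-150,250],93.2,0)
E
```

```text
t: 32.0
tcp_pos: [0.4562, -0.1846, 0.0191]
ee_rot: [179.9, -40.0, 93.4]
force: [-0.6, -2.4, 4.8]
opening: 0.622
grasp_force: 84.4
t: 32.6
tcp_pos: [0.4574, -0.1882, 0.1974]
ee_rot: [179.4, -39.7, 93.7]
force: [-0.1, -0.8, -3.5]
opening: 0.618
grasp_force: 84.6
t 32.6 tcp [ 457.4 -188.2  197.4] rot [179.4 -39.7  93.7] F [-0.1 -0.8 -3.5] j [ 16.  48.  39.  99. -48.  86.  80.] open 52.8 g 84.6
shift [ 61.8  25.2 -16.7] then rotvec [  0.41 -39.74   0.28] up in tool [ 0.639  0.008 -0.769]
```

```bash
cat >> h.py <<'E'
def stone_off(tcp,rot,c):  # stone centre in tool frame at pick
    return Ro.from_euler("xyz",rot,degrees=True).inv().apply(np.array(c)-np.array(tcp))
def place(off,jx,jy,z,yaw,tilt):  # TCP so that the stone centre is at jig jx,jy and world z
    return np.array([*wor(jx,jy),z])-Rp(yaw,tilt).apply(off)
E
python3 -m pendant '[{"translation":[15,6,-4],"delta_rot":[0,-8,0],"jaw":46},{"translation":[15,6,-4],"delta_rot":[0,-8,0],"jaw":46},{"translation":[15,6,-4],"delta_rot":[0,-8,0],"jaw":46},{"translation":[0,0,0],"delta_rot":[0,-8,0],"jaw":46},{"translation":[0,0,0],"delta_rot":[0,-8,0],"jaw":46},{"translation":[0,0,0],"delta_rot":[0,0,8],"jaw":46},{"translation":[0,0,0],"delta_rot":[0,0,8],"jaw":46},{"translation":[0,0,0],"delta_rot":[0,0,8],"jaw":46}]'
python3 -m pendant '[{"translation":[0,0,0],"delta_rot":[0,0,8],"jaw":46},{"translation":[0,0,0],"delta_rot":[0,0,8],"jaw":46},{"translation":[0,0,0],"delta_rot":[0,0,8],"jaw":46},{"translation":[0,0,0],"delta_rot":[0,0,8],"jaw":46},{"translation":[0,0,0],"delta_rot":[0,0,8],"jaw":46},{"translation":[0,0,0],"delta_rot":[0,0,8],"jaw":46},{"translation":[0,0,0],"delta_rot":[0,0,8],"jaw":46},{"translation":[0,0,0],"delta_rot":[0,0,8],"jaw":46}]'
python3 -m pendant '[{"translation":[0,0,0],"delta_rot":[0,0,8],"jaw":46},{"translation":[0,0,0],"delta_rot":[0,0,0],"jaw":46},{"translation":[0,0,0],"delta_rot":[0,0,0],"jaw":46}]'
python3 - <<'E'
from h import *
st()
off=stone_off([456.2,-184.6,19.1],[179.9,-40,93.4],[455.6,-172,11]);print(off.round(1))
for jx in(-22,-30,-40): print(jx,place(off,jx,95,65,-3,-50).round(1))
p=place(off,-25,95,65,-3,-50);to2([p[0],p[1],200],-3,0)
E
```

```text
t: 33.4
tcp_pos: [0.4715, -0.152, 0.2257]
ee_rot: [-179.9, -0.1, 69.1]
force: [-0.2, -0.1, -1.9]
opening: 0.625
grasp_force: 84.6
t: 34.2
tcp_pos: [0.4714, -0.1528, 0.2253]
ee_rot: [-179.8, 0.1, 5.0]
force: [0.1, -0.3, -2.8]
opening: 0.622
grasp_force: 84.6
t: 34.5
tcp_pos: [0.4717, -0.1533, 0.2258]
ee_rot: [-179.9, 0.0, -2.5]
force: [0.9, -0.0, -3.4]
opening: 0.618
grasp_force: 84.6
t 34.5 tcp [ 471.7 -153.3  225.8] rot [-179.9    0.    -2.5] F [ 0.9 -0.  -3.4] j [-27.  46.  74. 113. -51.  63. -23.] open 52.8 g 84.6
[ 4.5  0.1 14.3]
-22 [627.6  68.7  77.6]
-30 [619.6  69.1  77.6]
-40 [609.6  69.7  77.6]
shift [ 143.2 -228.5   26.2] then rotvec [-0.1   0.02  0.53] up in tool [-0.    -0.002 -1.   ]
```

```bash
python3 -m pendant '[{"translation":[10,-16,0],"delta_rot":[0,0,0.5],"jaw":46},{"translation":[19,-30,0],"delta_rot":[0,0,0],"jaw":46},{"translation":[19,-30,0],"delta_rot":[0,0,0],"jaw":46},{"translation":[19,-30,0],"delta_rot":[0,0,0],"jaw":46},{"translation":[19,-30,0],"delta_rot":[0,0,0],"jaw":46},{"translation":[19,-30,0],"delta_rot":[0,0,0],"jaw":46},{"translation":[19,-31,0],"delta_rot":[0,0,0],"jaw":46},{"translation":[19,-31,0],"delta_rot":[0,0,0],"jaw":46}]'
python3 -c "
from h import *
st()"
python3 -m pendant '[{"translation":[0,0,0],"delta_rot":[0,-8,0],"jaw":46},{"translation":[0,0,0],"delta_rot":[0,-8,0],"jaw":46},{"translation":[0,0,0],"delta_rot":[0,-8,0],"jaw":46},{"translation":[0,0,0],"delta_rot":[0,-8,0],"jaw":46},{"translation":[0,0,0],"delta_rot":[0,-8,0],"jaw":46},{"translation":[0,0,0],"delta_rot":[0,0,0],"jaw":46},{"translation":[0,0,0],"delta_rot":[0,0,0],"jaw":46}]'
python3 - <<'E'
from h import *
st()
p=place([4.5,.1,14.3],-25,95,67,-3,-50);to2(p,-3,-50)
E
```

```text
t: 35.3
tcp_pos: [0.6277, 0.0677, 0.2261]
ee_rot: [-179.9, 0.0, -3.0]
force: [-0.1, -0.5, -2.4]
opening: 0.621
grasp_force: 84.6
t 35.3 tcp [627.7  67.7 226.1] rot [-179.9    0.    -3. ] F [-0.1 -0.5 -2.4] j [-43.  56.  73.  92. -55.  75. -54.] open 53.0 g 84.6
t: 36.0
tcp_pos: [0.6233, 0.0647, 0.2208]
ee_rot: [-179.7, 36.7, -3.3]
force: [1.0, -0.4, -2.2]
opening: 0.619
grasp_force: 84.9
t 36.0 tcp [623.3  64.7 220.8] rot [-179.7   36.7   -3.3] F [ 1.  -0.4 -2.2] j [-22.  65.  51.  55. -37. 112. -74.] open 52.9 g 84.9
shift [ 85.3  -3.7 112.5] then rotvec [ -0.47 -13.26  -0.18] up in tool [-0.598 -0.004 -0.801]
```

```bash
python3 -m pendant '[{"translation":[16,0,22],"delta_rot":[0,0,0],"jaw":46},{"translation":[16,0,22],"delta_rot":[0,0,0],"jaw":46},{"translation":[16,0,22],"delta_rot":[0,0,0],"jaw":46},{"translation":[11,0,16],"delta_rot":[0,0,0],"jaw":46},{"translation":[0,0,0],"delta_rot":[0,-6,0],"jaw":46},{"translation":[0,0,0],"delta_rot":[0,-6,0],"jaw":46},{"translation":[0,0,0],"delta_rot":[0,0,0],"jaw":46},{"translation":[0,0,0],"delta_rot":[0,0,0],"jaw":46}]'
python3 - <<'E'
from h import *
st()
p=place([4.5,.1,14.3],-25,95,67,-3,-50);to2(p,-3,-50)
E
```

```text
t: 36.8
tcp_pos: [0.6152, 0.0645, 0.1154]
ee_rot: [-180.0, 46.6, -3.6]
force: [-0.3, -0.2, -2.3]
opening: 0.625
grasp_force: 85.1
t 36.8 tcp [615.2  64.5 115.4] rot [-180.    46.6   -3.6] F [-0.3 -0.2 -2.3] j [-16.  74.  36.  49. -31. 112. -81.] open 53.4 g 85.1
shift [32.2 -4.9 18. ] then rotvec [-0.47 -3.44 -0.41] up in tool [-0.726 -0.    -0.688]
```

```bash
python3 -m pendant '[{"translation":[9,-2,8],"delta_rot":[0,0,0],"jaw":46},{"translation":[9,-2,8],"delta_rot":[0,-1,0],"jaw":46},{"translation":[0,0,0],"delta_rot":[0,-2.5,-0.4],"jaw":46},{"translation":[0,0,0],"delta_rot":[0,0,0],"jaw":46},{"translation":[0,0,0],"delta_rot":[0,0,0],"jaw":46}]'
python3 - <<'E'
from h import *
st()
o=monitor.get_obs();R=Ro.from_euler("xyz",o["ee_rot"],degrees=True);c=o["tcp_pos"]*1000+R.apply([4.5,.1,14.3]);print("stone centre",c.round(1),jig(c))
to2([*(o["tcp_pos"][:2]*1000),77],-3,-50)
im=grab("side");cv2.imwrite("pics/s4.png",cv2.resize(im[110:240,210:383][:,:,::-1],(800,600),interpolation=cv2.INTER_CUBIC))
E
```

```text
t: 37.3
tcp_pos: [0.6155, 0.0688, 0.0897]
ee_rot: [-179.5, 50.1, -3.0]
force: [0.3, -0.2, -1.7]
opening: 0.62
grasp_force: 85.1
t 37.3 tcp [615.5  68.8  89.7] rot [-179.5   50.1   -3. ] F [ 0.3 -0.2 -1.7] j [-11.  76.  21.  44. -22. 113. -88.] open 53.0 g 85.1
stone centre [607.4  69.3  77.1] [-34.1  94.6]
shift [9.8 0.1 8.2] then rotvec [-0.51  0.14 -0.01] up in tool [-0.768 -0.006 -0.641]
```

View pics/s4.png

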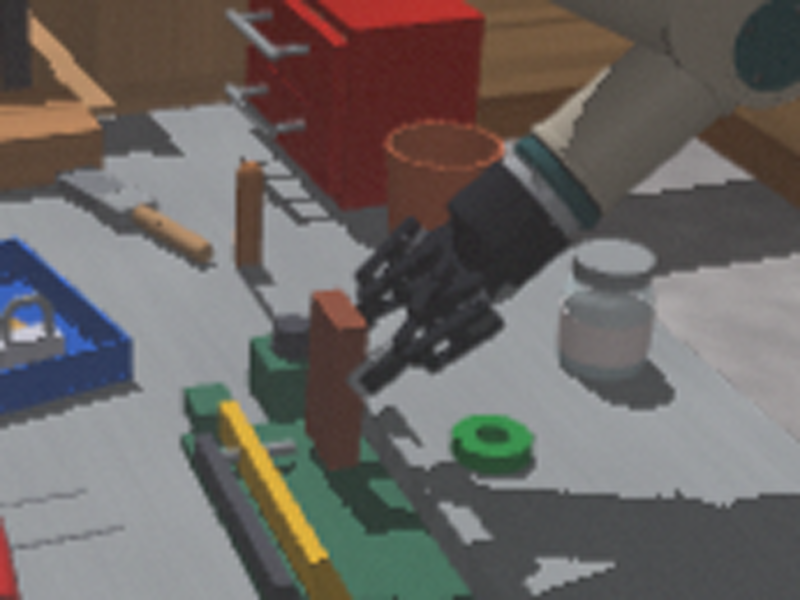

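The stone stands upright in the grip at (335,380), just above the bed. Lower it to contact.

```bash
python3 -m pendant '[{"translation":[3.8,0,3.2],"delta_rot":[0,0,0],"jaw":46},{"translation":[2.3,0,1.9],"delta_rot":[0,0,0],"jaw":46},{"translation":[1.5,0,1.3],"delta_rot":[0,0,0],"jaw":46},{"translation":[0,0,0],"delta_rot":[0,0,0],"jaw":46}]'
python3 -m pendant '[{"translation":[1.2,0,1],"delta_rot":[0,0,0],"jaw":46},{"translation":[0,0,0],"delta_rot":[0,0,0],"jaw":46}]'
python3 -c "
from h import *
st()"
```

```text
t: 37.75
tcp_pos: [0.6151, 0.0695, 0.0799]
ee_rot: [-179.5, 50.2, -3.0]
force: [-0.4, 0.5, -3.2]
opening: 0.616
grasp_force: 85.1
t: 37.95
tcp_pos: [0.6154, 0.0696, 0.0787]
ee_rot: [-179.4, 50.2, -2.9]
force: [0.5, 0.0, -2.8]
opening: 0.62
grasp_force: 85.2
t 38.0 tcp [615.4  69.6  78.7] rot [-179.4   50.2   -2.9] F [ 0.5  0.  -2.8] j [-11.  77.  21.  44. -22. 113. -88.] open 53.0 g 85.2
```

```bash
python3 -m pendant '[{"translation":[0.8,0,0.6],"delta_rot":[0,0,0],"jaw":46},{"translation":[0,0,0],"delta_rot":[0,0,0],"jaw":46}]'
python3 -m pendant '[{"translation":[0.8,0,0.6],"delta_rot":[0,0,0],"jaw":46},{"translation":[0,0,0],"delta_rot":[0,0,0],"jaw":46}]'
python3 -m pendant '[{"translation":[0.8,0,0.6],"delta_rot":[0,0,0],"jaw":46},{"translation":[0,0,0],"delta_rot":[0,0,0],"jaw":46}]'
```

```text
t: 38.15
tcp_pos: [0.6154, 0.0696, 0.0786]
ee_rot: [-179.4, 50.2, -2.9]
force: [0.3, -0.6, 2.3]
opening: 0.619
grasp_force: 85.5
t: 38.35
tcp_pos: [0.6154, 0.0696, 0.0786]
ee_rot: [-179.4, 50.2, -2.9]
force: [-0.0, 0.6, 6.4]
opening: 0.619
grasp_force: 85.8
t: 38.55
tcp_pos: [0.6154, 0.0696, 0.0785]
ee_rot: [-179.4, 50.3, -2.9]
force: [0.2, 1.7, 8.8]
opening: 0.622
grasp_force: 86.0
```

```bash
python3 -m pendant '[{"translation":[-1.2,0,-1],"delta_rot":[0,0,0],"jaw":46},{"translation":[0,0,0],"delta_rot":[0,0,0],"jaw":56},{"translation":[0,0,0],"delta_rot":[0,0,0],"jaw":60},{"translation":[0,0,0],"delta_rot":[0,0,0],"jaw":64},{"translation":[0,0,0],"delta_rot":[0,0,0],"jaw":66},{"translation":[0,0,0],"delta_rot":[0,0,0],"jaw":66},{"translation":[0,0,-8],"delta_rot":[0,0,0],"jaw":66},{"translation":[0,0,-15],"delta_rot":[0,0,0],"jaw":66}]'
python3 -m pendant '[{"translation":[0,0,-25],"delta_rot":[0,0,0],"jaw":70},{"translation":[0,0,-25],"delta_rot":[0,0,0],"jaw":70},{"translation":[-20,0,-20],"delta_rot":[0,4,0],"jaw":70},{"translation":[-25,0,-20],"delta_rot":[0,6,0],"jaw":70},{"translation":[-25,0,-20],"delta_rot":[0,8,0],"jaw":70},{"translation":[-20,0,-25],"delta_rot":[0,8,0],"jaw":70},{"translation":[0,0,0],"delta_rot":[0,8,0],"jaw":70},{"translation":[0,0,0],"delta_rot":[0,8,0],"jaw":70}]'
python3 - <<'E'
from h import *
st();to2([480,-180,230],93.2,0)
im=grab("side");cv2.imwrite("pics/s5.png",cv2.resize(im[110:240,210:383][:,:,::-1],(600,450),interpolation=cv2.INTER_CUBIC))
t=grab("top");cv2.imwrite("top2.png",t[:,:,::-1])
for nm,lo,hi,b in (("s0",(95,20,40),(125,120,140),(515,230,620,310)),("s2",(8,15,120),(35,120,255),(530,310,660,375))):
    for c in blobs(t,lo,hi,[int(v*.64) for v in b])[:1]: print(nm,rect("top",c,.022))
E
```

```text
t: 39.35
tcp_pos: [0.6237, 0.0687, 0.0863]
ee_rot: [-179.8, 50.2, -3.1]
force: [-1.7, -0.2, -1.7]
opening: 0.775
grasp_force: 0.0
t: 40.15
tcp_pos: [0.6188, 0.0645, 0.2369]
ee_rot: [-179.4, 5.6, -3.6]
force: [0.0, 0.6, -0.5]
opening: 0.821
grasp_force: 0.0
t 40.1 tcp [618.8  64.5 236.9] rot [-179.4    5.6   -3.6] F [ 0.   0.6 -0.5] j [  -6.   37.   -3.   87.   -0.   62. -102.] open 70.1 g 0.0
shift [-121.7  253.1   16.1] then rotvec [ -5.25   3.68 -96.78] up in tool [-0.098 -0.011 -0.995]
s0 [ 580.  -287.7  113.3   59.1   76.1]
```

View pics/s5.png

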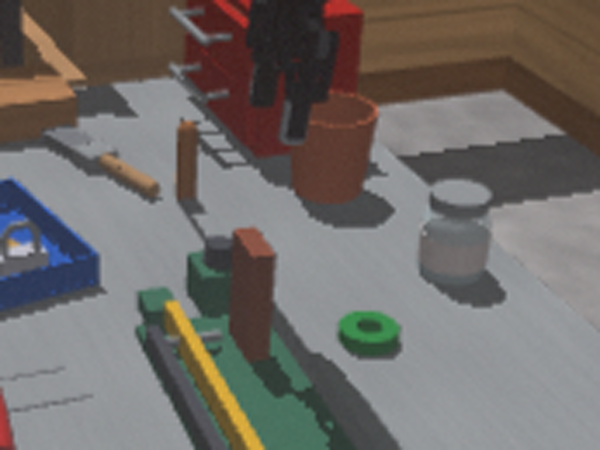

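stone1 stands upright on the bed (at (253,295)). Next stone2, same recipe, aiming at jig y = 0.

```bash
python3 -m pendant '[{"translation":[0,0,0],"delta_rot":[-0.6,5.5,0],"jaw":72},{"translation":[0,0,0],"delta_rot":[0,0,-8.2],"jaw":72},{"translation":[0,0,0],"delta_rot":[0,0,-8.2],"jaw":72},{"translation":[0,0,0],"delta_rot":[0,0,-8.2],"jaw":72},{"translation":[0,0,0],"delta_rot":[0,0,-8.2],"jaw":72},{"translation":[0,0,0],"delta_rot":[0,0,-8.2],"jaw":72},{"translation":[0,0,0],"delta_rot":[0,0,-8.2],"jaw":72},{"translation":[0,0,0],"delta_rot":[0,0,-8.2],"jaw":72}]'
python3 -m pendant '[{"translation":[0,0,0],"delta_rot":[0,0,-8.2],"jaw":72},{"translation":[0,0,0],"delta_rot":[0,0,-8.2],"jaw":72},{"translation":[0,0,0],"delta_rot":[0,0,-8.2],"jaw":72},{"translation":[0,0,0],"delta_rot":[0,0,-8.2],"jaw":72},{"translation":[0,0,0],"delta_rot":[0,0,0],"jaw":72},{"translation":[0,0,0],"delta_rot":[0,0,0],"jaw":72}]'
python3 - <<'E'
from h import *
st();to2([439,-350,150],86.5,0)
t=grab("top")
hs=cv2.cvtColor(t,cv2.COLOR_RGB2HSV);print(hs[216,376],hs[216,370])
for nm,lo,hi,b in (("s0",(95,20,40),(125,120,140),(515,230,620,310)),("s2",(8,15,60),(35,120,255),(530,310,660,375))):
    for c in blobs(t,lo,hi,[int(v*.64) for v in b])[:2]: print(nm,rect("top",c,.022))
E
```

```text
t: 41.05
tcp_pos: [0.6186, 0.0641, 0.2332]
ee_rot: [-179.2, 0.5, 54.0]
force: [-0.6, -0.5, -0.6]
opening: 0.843
grasp_force: 0.0
t: 41.65
tcp_pos: [0.6182, 0.0644, 0.2331]
ee_rot: [-179.1, 0.0, 86.3]
force: [-0.0, -1.0, -0.7]
opening: 0.841
grasp_force: 0.0
t 41.6 tcp [618.2  64.4 233.1] rot [-179.1    0.    86.3] F [-0.  -1.  -0.7] j [  8.  37. -27.  91.  18.  58. -28.] open 71.8 g 0.0
shift [-425.  -151.1   85.6] then rotvec [-0.89  0.02 -0.17] up in tool [-0.    -0.016 -1.   ]
[15 16 98] [ 17  24 191]
s0 [ 580.9 -288.   114.    59.3   77.3]
s2 [ 439.  -344.4  107.4   52.5   87.2]
s2 [ 400.2 -256.3   74.4   64.6   -2.5]
```

```bash
python3 -m pendant '[{"translation":[-20,-7,0],"delta_rot":[-0.9,0,0],"jaw":72},{"translation":[-40,-14,0],"delta_rot":[0,0,0],"jaw":72},{"translation":[-40,-14,0],"delta_rot":[0,0,0],"jaw":72},{"translation":[-40,-14,0],"delta_rot":[0,0,0],"jaw":72},{"translation":[-40,-14,0],"delta_rot":[0,0,0],"jaw":72},{"translation":[-40,-15,0],"delta_rot":[0,0,0],"jaw":72},{"translation":[-40,-15,0],"delta_rot":[0,0,0],"jaw":72},{"translation":[-40,-14,0],"delta_rot":[0,0,0],"jaw":72}]'
python3 -m pendant '[{"translation":[-40,-14,10],"delta_rot":[0,0,0],"jaw":72},{"translation":[-40,-14,20],"delta_rot":[0,0,0],"jaw":72},{"translation":[-40,-14,20],"delta_rot":[0,0,0],"jaw":72},{"translation":[0,0,20],"delta_rot":[0,8,0],"jaw":72},{"translation":[0,0,0],"delta_rot":[0,8,0],"jaw":72},{"translation":[0,0,0],"delta_rot":[0,8,0],"jaw":72},{"translation":[0,0,0],"delta_rot":[0,8,0],"jaw":72},{"translation":[0,0,0],"delta_rot":[0,8,0],"jaw":72}]'
python3 -m pendant '[{"translation":[0,0,0],"delta_rot":[0,0,0],"jaw":72},{"translation":[0,0,0],"delta_rot":[0,0,0],"jaw":72}]'
python3 - <<'E'
from h import *
st();to2([438.2,-357.5,18],86.5,40)
E
```

```text
t: 42.5
tcp_pos: [0.4924, -0.2297, 0.2336]
ee_rot: [179.9, 0.0, 86.5]
force: [0.9, 0.7, -0.3]
opening: 0.842
grasp_force: 0.0
t: 43.3
tcp_pos: [0.4445, -0.3468, 0.1638]
ee_rot: [179.9, -40.3, 86.5]
force: [0.4, -0.8, -0.8]
opening: 0.842
grasp_force: 0.0
t: 43.5
tcp_pos: [0.4443, -0.3453, 0.1623]
ee_rot: [-180.0, -40.0, 86.5]
force: [-0.1, 1.5, 0.5]
opening: 0.842
grasp_force: 0.0
t 43.5 tcp [ 444.3 -345.3  162.3] rot [-180.   -40.    86.5] F [-0.1  1.5  0.5] j [ 71.  56. -40.  82.   0.  74.  35.] open 71.9 g 0.0
shift [-102.5   -5.4  102.4] then rotvec [-0.02 -0.04  0.02] up in tool [ 0.643 -0.    -0.766]
```

```bash
python3 -m pendant '[{"translation":[-22,-5,22],"delta_rot":[0,0,0],"jaw":72},{"translation":[-26,0,26],"delta_rot":[0,0,0],"jaw":72},{"translation":[-26,0,26],"delta_rot":[0,0,0],"jaw":72},{"translation":[-16,0,16],"delta_rot":[0,0,0],"jaw":72},{"translation":[-8,0,8],"delta_rot":[0,0,0],"jaw":72},{"translation":[0,0,0],"delta_rot":[0,0,0],"jaw":72}]'
python3 - <<'E'
from h import *
st();to2([438.2,-357.5,18],86.5,40)
E
```

```text
t: 44.1
tcp_pos: [0.4395, -0.3559, 0.0258]
ee_rot: [179.9, -40.0, 86.8]
force: [0.3, 0.2, 0.1]
opening: 0.849
grasp_force: 0.0
t 44.1 tcp [ 439.5 -355.9   25.8] rot [179.9 -40.   86.8] F [0.3 0.2 0.1] j [ 70.  67. -37.  82.   5.  65.  38.] open 72.5 g 0.0
shift [-6.3 -1.2  4.9] then rotvec [-0.11  0.03  0.25] up in tool [ 0.642  0.001 -0.766]
```

```bash
python3 -m pendant '[{"translation":[-5,-1,5],"delta_rot":[0,0,0],"jaw":72},{"translation":[-1,0,0],"delta_rot":[0,0,0],"jaw":72},{"translation":[0,0,0],"delta_rot":[0,0,0],"jaw":46},{"translation":[0,0,0],"delta_rot":[0,0,0],"jaw":46},{"translation":[0,0,0],"delta_rot":[0,0,0],"jaw":46},{"translation":[0,0,0],"delta_rot":[0,0,0],"jaw":46},{"translation":[0,0,0],"delta_rot":[0,0,0],"jaw":46}]' 80
python3 -m pendant '[{"translation":[6,0,-8],"delta_rot":[0,0,0],"jaw":46},{"translation":[20,0,-25],"delta_rot":[0,0,0],"jaw":46},{"translation":[28,0,-34],"delta_rot":[0,0,0],"jaw":46},{"translation":[28,0,-34],"delta_rot":[0,0,0],"jaw":46},{"translation":[28,0,-34],"delta_rot":[0,0,0],"jaw":46},{"translation":[20,0,-24],"delta_rot":[0,0,0],"jaw":46},{"translation":[0,0,0],"delta_rot":[0,-8,0],"jaw":46},{"translation":[0,0,0],"delta_rot":[0,-8,0],"jaw":46}]'
python3 -m pendant '[{"translation":[0,0,0],"delta_rot":[0,-8,0],"jaw":46},{"translation":[0,0,0],"delta_rot":[0,-8,0],"jaw":46},{"translation":[0,0,0],"delta_rot":[0,-8,0],"jaw":46},{"translation":[0,0,0],"delta_rot":[0,0,0],"jaw":46}]'
python3 - <<'E'
from h import *
st()
print(stone_off([438.8,-357,19],[180,-40,86.8],[438.9,-345.9,11]))
to2([560,-40,230],-3,0)
E
```

```text
t: 44.8
tcp_pos: [0.4382, -0.3593, 0.0189]
ee_rot: [179.8, -39.9, 86.7]
force: [-0.6, -2.4, 6.7]
opening: 0.622
grasp_force: 84.7
t: 45.6
tcp_pos: [0.4374, -0.3624, 0.2236]
ee_rot: [179.8, -23.7, 86.6]
force: [-0.1, 0.9, -1.9]
opening: 0.62
grasp_force: 84.2
t: 46.0
tcp_pos: [0.4389, -0.3545, 0.2248]
ee_rot: [179.8, 0.1, 87.2]
force: [0.8, 1.6, -2.0]
opening: 0.623
grasp_force: 84.6
t 46.0 tcp [ 438.9 -354.5  224.8] rot [1.798e+02 1.000e-01 8.720e+01] F [ 0.8  1.6 -2. ] j [ 55.  32. -30. 102.  20.  51.  14.] open 53.2 g 84.6
[ 3.35181029 -0.51977463 13.25576109]
shift [320.  105.6  -5.3] then rotvec [ 1.70e-01 -7.00e-02  9.02e+01] up in tool [-0.001  0.003 -1.   ]
```

```bash
python3 -m pendant '[{"translation":[20,7,0],"delta_rot":[0,0,0],"jaw":46},{"translation":[38,12,0],"delta_rot":[0,0,0],"jaw":46},{"translation":[38,12,0],"delta_rot":[0,0,0],"jaw":46},{"translation":[38,12,0],"delta_rot":[0,0,0],"jaw":46},{"translation":[38,13,0],"delta_rot":[0,0,0],"jaw":46},{"translation":[38,13,0],"delta_rot":[0,0,0],"jaw":46},{"translation":[38,12,0],"delta_rot":[0,0,0],"jaw":46},{"translation":[38,12,0],"delta_rot":[0,0,0],"jaw":46}]'
python3 -m pendant '[{"translation":[34,12,0],"delta_rot":[0,0,0],"jaw":46},{"translation":[0,0,0],"delta_rot":[0,0,8.2],"jaw":46},{"translation":[0,0,0],"delta_rot":[0,0,8.2],"jaw":46},{"translation":[0,0,0],"delta_rot":[0,0,8.2],"jaw":46},{"translation":[0,0,0],"delta_rot":[0,0,8.2],"jaw":46},{"translation":[0,0,0],"delta_rot":[0,0,8.2],"jaw":46},{"translation":[0,0,0],"delta_rot":[0,0,8.2],"jaw":46},{"translation":[0,0,0],"delta_rot":[0,0,8.2],"jaw":46}]'
python3 -m pendant '[{"translation":[0,0,0],"delta_rot":[0,0,8.2],"jaw":46},{"translation":[0,0,0],"delta_rot":[0,0,8.2],"jaw":46},{"translation":[0,0,0],"delta_rot":[0,0,8.2],"jaw":46},{"translation":[0,0,0],"delta_rot":[0,0,8.2],"jaw":46},{"translation":[0,0,0],"delta_rot":[0,0,0],"jaw":46},{"translation":[0,0,0],"delta_rot":[0,0,0],"jaw":46}]'
python3 - <<'E'
from h import *
st()
p=place([5.2,0,14.8],-32,0,77,-3,-50);print(p)
to2([p[0],p[1],225],-3,0)
E
```

```text
t: 46.8
tcp_pos: [0.5469, -0.0795, 0.223]
ee_rot: [180.0, -0.1, 86.6]
force: [0.9, -0.5, -2.0]
opening: 0.621
grasp_force: 84.6
t: 47.6
tcp_pos: [0.5604, -0.0476, 0.2229]
ee_rot: [-179.9, -0.0, 28.9]
force: [-0.2, -0.1, -2.7]
opening: 0.618
grasp_force: 84.6
t: 48.2
tcp_pos: [0.5607, -0.0475, 0.2229]
ee_rot: [-180.0, -0.0, -3.4]
force: [-0.3, -1.3, -1.6]
opening: 0.619
grasp_force: 84.6
t 48.2 tcp [560.7 -47.5 222.9] rot [-180.    -0.    -3.4] F [-0.3 -1.3 -1.6] j [  5.  30.  -4. 102.   3.  48. -94.] open 52.9 g 84.6
[612.52786026 -25.74367339  90.49668773]
shift [ 50.5 -24.7  -2. ] then rotvec [-0.04 -0.05 -0.37] up in tool [ 0.001 -0.001 -1.   ]
```

```bash
python3 -m pendant '[{"translation":[30,-12,0],"delta_rot":[0,0,-0.4],"jaw":46},{"translation":[28,-13,0],"delta_rot":[0,0,0],"jaw":46},{"translation":[0,0,0],"delta_rot":[0,-8,0],"jaw":46},{"translation":[0,0,0],"delta_rot":[0,-8,0],"jaw":46},{"translation":[0,0,0],"delta_rot":[0,-8,0],"jaw":46},{"translation":[0,0,0],"delta_rot":[0,-8,0],"jaw":46},{"translation":[0,0,0],"delta_rot":[0,-4,0],"jaw":46},{"translation":[0,0,0],"delta_rot":[0,0,0],"jaw":46}]'
python3 -m pendant '[{"translation":[16,0,22],"delta_rot":[0,0,0],"jaw":46},{"translation":[16,0,22],"delta_rot":[0,0,0],"jaw":46},{"translation":[16,0,22],"delta_rot":[0,0,0],"jaw":46},{"translation":[11,0,16],"delta_rot":[0,0,0],"jaw":46},{"translation":[0,0,0],"delta_rot":[0,-6,0],"jaw":46},{"translation":[0,0,0],"delta_rot":[0,-6,0],"jaw":46},{"translation":[0,0,0],"delta_rot":[0,0,0],"jaw":46},{"translation":[0,0,0],"delta_rot":[0,0,0],"jaw":46}]'
python3 - <<'E'
from h import *
st()
p=place([5.2,0,14.8],-32,0,77,-3,-50);to2(p,-3,-50)
E
```

```text
t: 49.0
tcp_pos: [0.6206, -0.0264, 0.2191]
ee_rot: [-179.8, 36.1, -3.0]
force: [0.4, -0.1, -2.7]
opening: 0.625
grasp_force: 84.6
t: 49.8
tcp_pos: [0.62, -0.0261, 0.1213]
ee_rot: [-179.9, 47.8, -3.1]
force: [0.2, -0.1, -1.0]
opening: 0.623
grasp_force: 84.7
t 49.8 tcp [620.  -26.1 121.3] rot [-179.9   47.8   -3.1] F [ 0.2 -0.1 -1. ] j [  2.  71.  -3.  45.   0. 112. -94.] open 53.2 g 84.7
shift [17.8  0.1 26.3] then rotvec [-0.15 -2.21 -0.07] up in tool [-0.741 -0.001 -0.672]
```

```bash
python3 -m pendant '[{"translation":[9,0,8.4],"delta_rot":[0,0,0],"jaw":46},{"translation":[9,0,8.4],"delta_rot":[0,-1.2,0],"jaw":46},{"translation":[3.8,0,3.2],"delta_rot":[0,-1,0],"jaw":46},{"translation":[0,0,0],"delta_rot":[0,0,0],"jaw":46},{"translation":[0,0,0],"delta_rot":[0,0,0],"jaw":46}]'
python3 - <<'E'
from h import *
st()
o=monitor.get_obs();R=Ro.from_euler("xyz",o["ee_rot"],degrees=True);c=o["tcp_pos"]*1000+R.apply([5.2,0,14.8]);print("stone centre",c.round(1),jig(c))
to2(c,-3,-50)
E
```

```text
t: 50.3
tcp_pos: [0.62, -0.026, 0.0933]
ee_rot: [180.0, 50.0, -3.2]
force: [-0.6, -0.2, -1.0]
opening: 0.624
grasp_force: 84.7
t 50.3 tcp [620.  -26.   93.3] rot [180.   50.   -3.2] F [-0.6 -0.2 -1. ] j [  1.  75.  -2.  42.  -1. 113. -93.] open 53.2 g 84.7
stone centre [612.  -25.6  79.8] [-24.5   0.1]
shift [ 5.2 -0.  14.8] then rotvec [-0.12  0.   -0.1 ] up in tool [-0.766  0.    -0.643]
```

```bash
python3 -m pendant '[{"translation":[4,0,3.4],"delta_rot":[0,0,0],"jaw":46},{"translation":[3.5,0,3],"delta_rot":[0,0,0],"jaw":46},{"translation":[2,0,1.7],"delta_rot":[0,0,0],"jaw":46},{"translation":[0,0,0],"delta_rot":[0,0,0],"jaw":46}]'
python3 -m pendant '[{"translation":[0.8,0,0.6],"delta_rot":[0,0,0],"jaw":46},{"translation":[0,0,0],"delta_rot":[0,0,0],"jaw":46}]'
python3 -m pendant '[{"translation":[0.8,0,0.6],"delta_rot":[0,0,0],"jaw":46},{"translation":[0,0,0],"delta_rot":[0,0,0],"jaw":46}]'
python3 -m pendant '[{"translation":[0.8,0,0.6],"delta_rot":[0,0,0],"jaw":46},{"translation":[0,0,0],"delta_rot":[0,0,0],"jaw":46}]'
```

```text
t: 50.7
tcp_pos: [0.6193, -0.026, 0.0796]
ee_rot: [-180.0, 50.1, -3.2]
force: [-0.4, -0.5, -1.9]
opening: 0.617
grasp_force: 84.7
t: 50.9
tcp_pos: [0.6197, -0.0261, 0.0791]
ee_rot: [-180.0, 50.1, -3.2]
force: [-0.2, 0.1, -2.4]
opening: 0.622
grasp_force: 84.7
t: 51.1
tcp_pos: [0.6198, -0.0261, 0.0787]
ee_rot: [-180.0, 50.1, -3.2]
force: [-0.0, 0.0, 0.8]
opening: 0.616
grasp_force: 85.1
t: 51.3
tcp_pos: [0.6198, -0.0261, 0.0787]
ee_rot: [-180.0, 50.1, -3.1]
force: [1.1, -0.2, 6.0]
opening: 0.617
grasp_force: 85.4
```

Contact. Release and retreat, then locate the stones again.

```bash
python3 -m pendant '[{"translation":[-0.6,0,-0.5],"delta_rot":[0,0,0],"jaw":46},{"translation":[0,0,0],"delta_rot":[0,0,0],"jaw":56},{"translation":[0,0,0],"delta_rot":[0,0,0],"jaw":60},{"translation":[0,0,0],"delta_rot":[0,0,0],"jaw":64},{"translation":[0,0,0],"delta_rot":[0,0,0],"jaw":66},{"translation":[0,0,0],"delta_rot":[0,0,0],"jaw":66},{"translation":[0,0,-8],"delta_rot":[0,0,0],"jaw":66},{"translation":[0,0,-15],"delta_rot":[0,0,0],"jaw":66}]'
python3 -m pendant '[{"translation":[0,0,-25],"delta_rot":[0,0,0],"jaw":70},{"translation":[0,0,-25],"delta_rot":[0,0,0],"jaw":70},{"translation":[-20,0,-20],"delta_rot":[0,4,0],"jaw":70},{"translation":[-25,0,-20],"delta_rot":[0,6,0],"jaw":70},{"translation":[-25,0,-20],"delta_rot":[0,8,0],"jaw":70},{"translation":[-20,0,-25],"delta_rot":[0,8,0],"jaw":70},{"translation":[0,0,0],"delta_rot":[0,8,0],"jaw":70},{"translation":[0,0,0],"delta_rot":[0,8,0],"jaw":70}]'
python3 -m pendant '[{"translation":[0,0,0],"delta_rot":[0,5,0],"jaw":72},{"translation":[0,0,0],"delta_rot":[0,0,-8],"jaw":72},{"translation":[0,0,0],"delta_rot":[0,0,-8],"jaw":72},{"translation":[0,0,0],"delta_rot":[0,0,-8],"jaw":72},{"translation":[0,0,0],"delta_rot":[0,0,-8],"jaw":72},{"translation":[0,0,0],"delta_rot":[0,0,-8],"jaw":72},{"translation":[0,0,0],"delta_rot":[0,0,-8],"jaw":72},{"translation":[0,0,0],"delta_rot":[0,0,-8],"jaw":72}]'
python3 -m pendant '[{"translation":[0,0,0],"delta_rot":[0,0,-8],"jaw":72},{"translation":[0,0,0],"delta_rot":[0,0,-8],"jaw":72},{"translation":[0,0,0],"delta_rot":[0,0,-8],"jaw":72},{"translation":[0,0,0],"delta_rot":[0,0,0],"jaw":72},{"translation":[0,0,0],"delta_rot":[0,0,0],"jaw":72}]'
python3 - <<'E'
from h import *
st();to2([580,-288,200],77,0)
t=grab("top");s=grab("side");cv2.imwrite("top3.png",t[:,:,::-1]);cv2.imwrite("side3.png",s[:,:,::-1])
for nm,lo,hi,b in (("s0",(95,20,40),(125,120,140),(515,230,620,310)),):
    for c in blobs(t,lo,hi,[int(v*.64) for v in b])[:1]: print(nm,rect("top",c,.022))
for nm,lo,hi in (("s2 side",(8,15,60),(35,120,255)),("s1 side",(0,60,40),(12,200,255))):
    for c in blobs(s,lo,hi,(250,150,320,260),60)[:3]: print(nm,cv2.boundingRect(c),cv2.contourArea(c))
for y in (0,95):
    for z in (10,120): print(y,z,proj("side",[*(wor(-30,y)/1000),z/1000]).round(1))
E
```

```text
t: 52.1
tcp_pos: [0.6271, -0.0265, 0.089]
ee_rot: [-180.0, 49.5, -3.1]
force: [0.6, 0.4, 0.1]
opening: 0.768
grasp_force: 0.0
t: 52.9
tcp_pos: [0.6201, -0.0263, 0.2406]
ee_rot: [-179.9, 4.7, -3.2]
force: [0.6, -0.0, -1.1]
opening: 0.82
grasp_force: 0.0
t: 53.7
tcp_pos: [0.6189, -0.0263, 0.2379]
ee_rot: [-179.7, 0.2, 53.2]
force: [-0.0, 0.1, 0.0]
opening: 0.847
grasp_force: 0.0
t: 54.2
tcp_pos: [0.6189, -0.0265, 0.2373]
ee_rot: [-179.6, 0.0, 76.6]
force: [-0.5, -0.2, 0.2]
opening: 0.842
grasp_force: 0.0
t 54.2 tcp [618.9 -26.5 237.3] rot [-179.6    0.    76.6] F [-0.5 -0.2  0.2] j [ 11.  35. -18.  92.  12.  56. -25.] open 71.9 g 0.0
shift [-263.3   22.9   37.4] then rotvec [-0.38  0.04 -0.39] up in tool [-0.001 -0.007 -1.   ]
s0 [ 580.8 -287.   111.9   56.    77.3]
s2 side (289, 190, 15, 41) 388.5
s2 side (260, 150, 8, 18) 86.0
s1 side (291, 150, 25, 19) 347.5
s1 side (276, 176, 13, 38) 344.5
s1 side (261, 150, 6, 18) 68.0
0 10 [292.5 225.5]
0 120 [294.9 194.1]
95 10 [282.  209.1]
95 120 [283.7 178.9]
```

```bash
python3 - <<'E'
from h import *
t=cv2.imread("top3.png")[:,:,::-1].copy()
for c in blobs(t,(8,80,80),(25,255,255),(365,140,415,170),20): print("handle",rect("top",c,.015),np.round(ray("top",c[c[:,0,0].argmin()],.015)*1000))
E
python3 -m pendant '[{"translation":[-20,2,0],"delta_rot":[0,0,0],"jaw":70},{"translation":[-40,3,0],"delta_rot":[0,0,0],"jaw":70},{"translation":[-40,4,0],"delta_rot":[0,0,0],"jaw":70},{"translation":[-40,4,0],"delta_rot":[0,0,0],"jaw":70},{"translation":[-40,4,0],"delta_rot":[0,0,0],"jaw":70},{"translation":[-40,3,0],"delta_rot":[0,0,0],"jaw":70},{"translation":[-43,3,0],"delta_rot":[0,0,0],"jaw":70},{"translation":[0,0,0],"delta_rot":[0,0,-0.4],"jaw":70}]'
python3 -m pendant '[{"translation":[0,0,40],"delta_rot":[0,8,0],"jaw":70},{"translation":[0,0,0],"delta_rot":[0,8,0],"jaw":70},{"translation":[0,0,0],"delta_rot":[0,8,0],"jaw":70},{"translation":[0,0,0],"delta_rot":[0,8,0],"jaw":70},{"translation":[0,0,0],"delta_rot":[0,8,0],"jaw":70},{"translation":[0,0,0],"delta_rot":[0,0,0],"jaw":70},{"translation":[0,0,0],"delta_rot":[0,0,0],"jaw":70}]'
python3 -c "
from h import *
st();to2([578,-299,18],77,40)"
```

```text
handle [ 638.  -407.3   86.4   17.8  -79.7] [[ 633. -365.   15.]]
t: 55.1
tcp_pos: [0.5782, -0.297, 0.2361]
ee_rot: [-179.5, 0.4, 76.5]
force: [0.4, -0.2, -0.6]
opening: 0.817
grasp_force: 0.0
t: 55.8
tcp_pos: [0.5807, -0.2875, 0.1957]
ee_rot: [-179.3, -39.9, 76.7]
force: [0.8, 0.6, 0.0]
opening: 0.818
grasp_force: 0.0
t 55.8 tcp [ 580.7 -287.5  195.7] rot [-179.3  -39.9   76.7] F [0.8 0.6 0. ] j [ 58.  55. -35.  77. -10.  69.  23.] open 69.9 g 0.0
shift [-123.     1.7  128.8] then rotvec [-0.52  0.12 -0.26] up in tool [ 0.641 -0.01  -0.767]
```

```bash
python3 -m pendant '[{"translation":[-28,2,28],"delta_rot":[-0.5,0,-0.2],"jaw":70},{"translation":[-30,0,32],"delta_rot":[0,0,0],"jaw":70},{"translation":[-30,0,32],"delta_rot":[0,0,0],"jaw":70},{"translation":[-20,0,21],"delta_rot":[0,0,0],"jaw":70},{"translation":[-8,0,8],"delta_rot":[0,0,0],"jaw":70},{"translation":[0,0,0],"delta_rot":[0,0,0],"jaw":70}]'
python3 -c "
from h import *
st();to2([578,-299,18],77,40)"
```

```text
t: 56.4
tcp_pos: [0.5809, -0.2969, 0.0298]
ee_rot: [180.0, -39.9, 77.2]
force: [-0.2, 1.0, 1.1]
opening: 0.818
grasp_force: 0.0
t 56.4 tcp [ 580.9 -296.9   29.8] rot [180.  -39.9  77.2] F [-0.2  1.   1.1] j [ 58.  67. -33.  78.  -6.  58.  30.] open 69.9 g 0.0
shift [-9.6 -2.4  7.3] then rotvec [-0.12  0.09  0.19] up in tool [ 0.642  0.001 -0.767]
```

```bash
python3 -m pendant '[{"translation":[-6,-2,5],"delta_rot":[0,0,0],"jaw":70},{"translation":[-4,0,2],"delta_rot":[0,0,0],"jaw":70},{"translation":[0,0,0],"delta_rot":[0,0,0],"jaw":46},{"translation":[0,0,0],"delta_rot":[0,0,0],"jaw":46},{"translation":[0,0,0],"delta_rot":[0,0,0],"jaw":46},{"translation":[0,0,0],"delta_rot":[0,0,0],"jaw":46},{"translation":[0,0,0],"delta_rot":[0,0,0],"jaw":46}]' 80
python3 -c "
from h import *
o=monitor.get_obs();print(stone_off(o['tcp_pos']*1000,o['ee_rot'],[580.6,-287.4,11]))"
python3 -m pendant '[{"translation":[6,0,-8],"delta_rot":[0,0,0],"jaw":46},{"translation":[20,0,-25],"delta_rot":[0,0,0],"jaw":46},{"translation":[28,0,-34],"delta_rot":[0,0,0],"jaw":46},{"translation":[28,0,-34],"delta_rot":[0,0,0],"jaw":46},{"translation":[28,0,-34],"delta_rot":[0,0,0],"jaw":46},{"translation":[20,0,-24],"delta_rot":[0,0,0],"jaw":46},{"translation":[0,0,0],"delta_rot":[0,-8,0],"jaw":46},{"translation":[0,0,0],"delta_rot":[0,-8,0],"jaw":46}]'
python3 -m pendant '[{"translation":[0,0,0],"delta_rot":[0,-8,0],"jaw":46},{"translation":[0,0,0],"delta_rot":[0,-8,0],"jaw":46},{"translation":[0,0,0],"delta_rot":[0,-8,0],"jaw":46},{"translation":[0,0,0],"delta_rot":[0,0,0],"jaw":46}]'
python3 - <<'E'
from h import *
st()
to2([560,-150,225],-3,0)
E
```

```text
t: 57.1
tcp_pos: [0.5779, -0.303, 0.0185]
ee_rot: [179.8, -39.9, 77.1]
force: [-2.2, -4.6, 6.1]
opening: 0.616
grasp_force: 85.7
[ 7.27661568 -0.8536257  15.9053489 ]
t: 57.9
tcp_pos: [0.576, -0.3056, 0.2232]
ee_rot: [179.9, -23.6, 76.9]
force: [0.4, 0.9, -3.6]
opening: 0.622
grasp_force: 84.6
t: 58.3
tcp_pos: [0.5796, -0.2941, 0.224]
ee_rot: [179.9, -0.1, 77.8]
force: [0.9, 1.7, -3.3]
opening: 0.619
grasp_force: 85.0
t 58.3 tcp [ 579.6 -294.1  224. ] rot [ 1.799e+02 -1.000e-01  7.780e+01] F [ 0.9  1.7 -3.3] j [ 35.  38. -18.  88.  13.  56.   1.] open 52.8 g 85.0
shift [136.7 -49.7  -0.7] then rotvec [-2.000e-02 -1.800e-01  8.078e+01] up in tool [ 0.002  0.002 -1.   ]
```

```bash
python3 -m pendant '[{"translation":[34,-12,0],"delta_rot":[0,0,0],"jaw":46},{"translation":[34,-12,0],"delta_rot":[0,0,0],"jaw":46},{"translation":[34,-13,0],"delta_rot":[0,0,0],"jaw":46},{"translation":[34,-12,0],"delta_rot":[0,0,0],"jaw":46},{"translation":[0,0,0],"delta_rot":[0,0,8.1],"jaw":46},{"translation":[0,0,0],"delta_rot":[0,0,8.1],"jaw":46},{"translation":[0,0,0],"delta_rot":[0,0,8.1],"jaw":46},{"translation":[0,0,0],"delta_rot":[0,0,8.1],"jaw":46}]'
python3 -m pendant '[{"translation":[0,0,0],"delta_rot":[0,0,8.1],"jaw":46},{"translation":[0,0,0],"delta_rot":[0,0,8.1],"jaw":46},{"translation":[0,0,0],"delta_rot":[0,0,8.1],"jaw":46},{"translation":[0,0,0],"delta_rot":[0,0,8.1],"jaw":46},{"translation":[0,0,0],"delta_rot":[0,0,8.1],"jaw":46},{"translation":[0,0,0],"delta_rot":[0,0,8],"jaw":46},{"translation":[0,0,0],"delta_rot":[0,0,0],"jaw":46},{"translation":[0,0,0],"delta_rot":[0,0,0],"jaw":46}]'
python3 - <<'E'
from h import *
st()
p=place([7.3,-.5,15.9],-26,-95,80,-3,-50);print(p)
to2([p[0],p[1],225],-3,0)
E
```

```text
t: 59.1
tcp_pos: [0.5585, -0.16, 0.222]
ee_rot: [-179.9, -0.0, 44.3]
force: [-0.2, -0.4, -3.5]
opening: 0.62
grasp_force: 85.1
t: 59.9
tcp_pos: [0.559, -0.1601, 0.2221]
ee_rot: [-180.0, 0.0, -3.7]
force: [-0.5, -0.3, -3.6]
opening: 0.621
grasp_force: 85.1
t 59.9 tcp [ 559.  -160.1  222.1] rot [-180.     0.    -3.7] F [-0.5 -0.3 -3.6] j [ 11.  32.   4. 100.  -3.  49. -78.] open 53.0 g 85.1
[ 613.01504366 -121.40026463   95.81244743]
shift [ 51.4 -42.   -2.9] then rotvec [-0.03  0.04 -0.68] up in tool [-0.001 -0.    -1.   ]
```

```bash
python3 -m pendant '[{"translation":[30,-21,0],"delta_rot":[0,0,-0.7],"jaw":46},{"translation":[25,-21,0],"delta_rot":[0,0,0],"jaw":46},{"translation":[0,0,0],"delta_rot":[0,-8,0],"jaw":46},{"translation":[0,0,0],"delta_rot":[0,-8,0],"jaw":46},{"translation":[0,0,0],"delta_rot":[0,-8,0],"jaw":46},{"translation":[0,0,0],"delta_rot":[0,-8,0],"jaw":46},{"translation":[0,0,0],"delta_rot":[0,-4,0],"jaw":46},{"translation":[0,0,0],"delta_rot":[0,0,0],"jaw":46}]'
python3 -m pendant '[{"translation":[16,0,22],"delta_rot":[0,0,0],"jaw":46},{"translation":[16,0,22],"delta_rot":[0,0,0],"jaw":46},{"translation":[16,0,22],"delta_rot":[0,0,0],"jaw":46},{"translation":[11,0,16],"delta_rot":[0,0,0],"jaw":46},{"translation":[0,0,0],"delta_rot":[0,-6,0],"jaw":46},{"translation":[0,0,0],"delta_rot":[0,-6,0],"jaw":46},{"translation":[0,0,0],"delta_rot":[0,0,0],"jaw":46},{"translation":[0,0,0],"delta_rot":[0,0,0],"jaw":46}]'
python3 - <<'E'
from h import *
st()
p=place([7.3,-.5,15.9],-26,-95,80,-3,-50);to2(p,-3,-50)
E
```

```text
t: 60.7
tcp_pos: [0.6174, -0.1216, 0.2182]
ee_rot: [-179.8, 36.2, -2.9]
force: [-0.1, -0.3, -4.5]
opening: 0.614
grasp_force: 85.1
t: 61.5
tcp_pos: [0.6165, -0.1221, 0.1206]
ee_rot: [180.0, 47.9, -3.2]
force: [-0.0, -0.7, -1.5]
opening: 0.624
grasp_force: 85.2
t 61.5 tcp [ 616.5 -122.1  120.6] rot [180.   47.9  -3.2] F [-0.  -0.7 -1.5] j [  5.  72.   6.  43.  -1. 112. -83.] open 53.3 g 85.2
shift [16.  -0.5 19.3] then rotvec [-0.11 -2.13 -0.11] up in tool [-0.742  0.    -0.671]
```

```bash
python3 -m pendant '[{"translation":[9,0,8.4],"delta_rot":[0,0,0],"jaw":46},{"translation":[9,0,8.4],"delta_rot":[0,-1.2,0],"jaw":46},{"translation":[2,0,1.7],"delta_rot":[0,-1,0],"jaw":46},{"translation":[0,0,0],"delta_rot":[0,0,0],"jaw":46},{"translation":[0,0,0],"delta_rot":[0,0,0],"jaw":46}]'
python3 -m pendant '[{"translation":[4,0,3.4],"delta_rot":[0,0,0],"jaw":46},{"translation":[2.5,0,2],"delta_rot":[0,0,0],"jaw":46},{"translation":[0,0,0],"delta_rot":[0,0,0],"jaw":46}]'
python3 -m pendant '[{"translation":[1.6,0,1.2],"delta_rot":[0,0,0],"jaw":46},{"translation":[0,0,0],"delta_rot":[0,0,0],"jaw":46}]'
python3 -c "
from h import *
st()"
```

```text
t: 62.0
tcp_pos: [0.6146, -0.1218, 0.0952]
ee_rot: [179.8, 49.8, -3.3]
force: [0.1, -0.1, -2.8]
opening: 0.619
grasp_force: 85.2
t: 62.3
tcp_pos: [0.6139, -0.1217, 0.085]
ee_rot: [179.9, 50.0, -3.2]
force: [-0.4, -0.2, -3.7]
opening: 0.626
grasp_force: 85.2
t: 62.5
tcp_pos: [0.6141, -0.1217, 0.083]
ee_rot: [179.9, 50.0, -3.2]
force: [-0.1, 0.0, -4.4]
opening: 0.62
grasp_force: 85.2
t 62.5 tcp [ 614.1 -121.7   83. ] rot [179.9  50.   -3.2] F [-0.1  0.  -4.4] j [  4.  76.  10.  41.  -4. 113. -82.] open 52.9 g 85.2
```

```bash
python3 -m pendant '[{"translation":[0.8,0,0.6],"delta_rot":[0,0,0],"jaw":46},{"translation":[0,0,0],"delta_rot":[0,0,0],"jaw":46}]'
python3 -m pendant '[{"translation":[0.8,0,0.6],"delta_rot":[0,0,0],"jaw":46},{"translation":[0,0,0],"delta_rot":[0,0,0],"jaw":46}]'
python3 -m pendant '[{"translation":[0.8,0,0.6],"delta_rot":[0,0,0],"jaw":46},{"translation":[0,0,0],"delta_rot":[0,0,0],"jaw":46}]'
```

```text
t: 62.7
tcp_pos: [0.6142, -0.1217, 0.0822]
ee_rot: [179.9, 50.0, -3.2]
force: [-0.4, 1.2, -4.1]
opening: 0.62
grasp_force: 85.2
t: 62.9
tcp_pos: [0.6143, -0.1217, 0.0812]
ee_rot: [179.9, 50.0, -3.2]
force: [-1.1, 0.3, -3.9]
opening: 0.622
grasp_force: 85.2
t: 63.1
tcp_pos: [0.6144, -0.1218, 0.0806]
ee_rot: [179.9, 50.0, -3.2]
force: [0.1, -0.1, -0.9]
opening: 0.617
grasp_force: 85.5
```

```bash
python3 -m pendant '[{"translation":[0.2,0,0.2],"delta_rot":[0,0,0],"jaw":46},{"translation":[0,0,0],"delta_rot":[0,0,0],"jaw":56},{"translation":[0,0,0],"delta_rot":[0,0,0],"jaw":60},{"translation":[0,0,0],"delta_rot":[0,0,0],"jaw":64},{"translation":[0,0,0],"delta_rot":[0,0,0],"jaw":66},{"translation":[0,0,0],"delta_rot":[0,0,0],"jaw":66},{"translation":[0,0,-8],"delta_rot":[0,0,0],"jaw":66},{"translation":[0,0,-15],"delta_rot":[0,0,0],"jaw":66}]'
python3 -m pendant '[{"translation":[0,0,-25],"delta_rot":[0,0,0],"jaw":70},{"translation":[0,0,-25],"delta_rot":[0,0,0],"jaw":70},{"translation":[-20,0,-20],"delta_rot":[0,4,0],"jaw":70},{"translation":[-25,0,-20],"delta_rot":[0,6,0],"jaw":70},{"translation":[-25,0,-20],"delta_rot":[0,8,0],"jaw":70},{"translation":[-20,0,-25],"delta_rot":[0,8,0],"jaw":70},{"translation":[0,0,0],"delta_rot":[0,8,0],"jaw":70},{"translation":[0,0,0],"delta_rot":[0,8,0],"jaw":70}]'
python3 -m pendant '[{"translation":[0,0,-20],"delta_rot":[0,6,0],"jaw":60},{"translation":[0,0,-20],"delta_rot":[0,0,0],"jaw":60},{"translation":[-40,0,0],"delta_rot":[0,0,0],"jaw":60},{"translation":[-40,0,0],"delta_rot":[0,0,0],"jaw":60},{"translation":[-40,0,0],"delta_rot":[0,0,0],"jaw":60},{"translation":[0,0,0],"delta_rot":[0,0,0],"jaw":60}]'
python3 - <<'E'
from h import *
st();to2([560,278,270],87,0)
t=grab("top");s=grab("side");cv2.imwrite("top4.png",t[:,:,::-1]);cv2.imwrite("side4.png",s[:,:,::-1])
A=cv2.resize(t[130:205,165:350][:,:,::-1],(400,162),interpolation=cv2.INTER_CUBIC)
B=cv2.resize(s[130:270,240:370][:,:,::-1],(400,431),interpolation=cv2.INTER_CUBIC)
cv2.imwrite("pics/c6.png",np.vstack([A,B]))
E
```

```text
t: 63.9
tcp_pos: [0.6201, -0.1213, 0.0914]
ee_rot: [179.8, 49.3, -3.2]
force: [-0.6, -0.4, -1.5]
opening: 0.772
grasp_force: 0.0
t: 64.7
tcp_pos: [0.613, -0.1183, 0.243]
ee_rot: [179.6, 4.5, -2.9]
force: [0.8, 0.1, -1.2]
opening: 0.819
grasp_force: 0.0
t: 65.3
tcp_pos: [0.4872, -0.1119, 0.278]
ee_rot: [179.7, -0.5, -2.9]
force: [1.0, -0.1, 0.3]
opening: 0.701
grasp_force: 0.0
t 65.3 tcp [ 487.2 -111.9  278. ] rot [179.7  -0.5  -2.9] F [ 1.  -0.1  0.3] j [  2.  21.  11. 108.  -5.  50. -78.] open 59.9 g 0.0
shift [  52.6 -393.1    6.6] then rotvec [  0.59  -0.16 -89.94] up in tool [ 0.008  0.005 -1.   ]
```

View pics/c6.png

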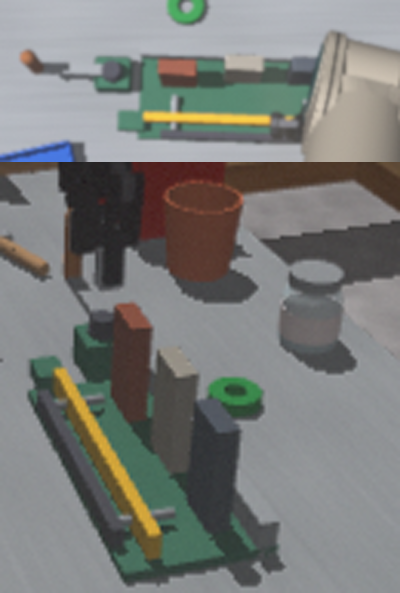

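All three stand: red (130,370), tan (175,410), dark (215,465). Now locate the lever grip more precisely and turn towards it.

```bash
python3 -m pendant '[{"translation":[0,0,0],"delta_rot":[0.5,0,-8.2],"jaw":60},{"translation":[0,0,0],"delta_rot":[0,0,-8.2],"jaw":60},{"translation":[0,0,0],"delta_rot":[0,0,-8.2],"jaw":60},{"translation":[0,0,0],"delta_rot":[0,0,-8.2],"jaw":60},{"translation":[0,0,0],"delta_rot":[0,0,-8.2],"jaw":60},{"translation":[0,0,0],"delta_rot":[0,0,-8.2],"jaw":60},{"translation":[0,0,0],"delta_rot":[0,0,-8.2],"jaw":60},{"translation":[0,0,0],"delta_rot":[0,0,-8.2],"jaw":60}]'
python3 -m pendant '[{"translation":[0,0,0],"delta_rot":[0,0,-8.2],"jaw":60},{"translation":[0,0,0],"delta_rot":[0,0,-8.2],"jaw":60},{"translation":[0,0,0],"delta_rot":[0,0,-8],"jaw":60},{"translation":[0,0,0],"delta_rot":[0,0,0],"jaw":60}]'
python3 - <<'E'
from h import *
for f in("top_raw0.png","top3.png","top4.png"):
    t=cv2.imread(f)[:,:,::-1].copy()
    for c in blobs(t,(3,80,40),(20,255,230),(165,145,195,172),8)[:1]:
        print(f,"box",cv2.boundingRect(c));m=c[:,0,:].mean(0)
        x0=c[c[:,0,0]<=c[:,0,0].min()+5][:,0,:]
        print(" leftmost part",x0.mean(0),np.round(ray("top",[x0.mean(0)],.146)[0]*1000,1))
    hsv=cv2.cvtColor(t,cv2.COLOR_RGB2HSV)
for f in("side_raw0.png",):
    s=cv2.imread(f)[:,:,::-1].copy()
    for c in blobs(s,(3,70,30),(20,255,230),(255,140,272,175),20)[:1]:
        x,y,w,h=cv2.boundingRect(c);print(f,x,y,w,h)
        u=x+w/2-.5
for X in((622,277),(618,276),(624,280),(616,270)):
    print(X,[proj("side",[X[0]/1e3,X[1]/1e3,z]).round(1) for z in(.146,.06)],[proj("top",[X[0]/1e3,X[1]/1e3,z]).round(1) for z in(.146,.06)])
st();to2([560,278,270],87,0)
E
```

```text
t: 66.2
tcp_pos: [0.4954, -0.1121, 0.2777]
ee_rot: [179.3, -0.5, 63.1]
force: [-0.6, -0.3, 0.0]
opening: 0.7
grasp_force: 0.0
t: 66.6
tcp_pos: [0.4951, -0.1122, 0.2775]
ee_rot: [179.2, -0.2, 87.2]
force: [0.1, -0.8, 0.4]
opening: 0.704
grasp_force: 0.0
top_raw0.png box (175, 154, 6, 6)
 leftmost part [177.5 156.5] [619.9 277.9 146. ]
top3.png box (175, 154, 6, 6)
 leftmost part [177.5 156.5] [619.9 277.9 146. ]
top4.png box (175, 154, 6, 6)
 leftmost part [177.5 156.5] [619.9 277.9 146. ]
side_raw0.png 261 145 6 23
(622, 277) [array([263.7, 144.9]), array([263.1, 167.1])] [array([177.8, 155.8]), array([182.9, 161.3])]
(618, 276) [array([262.7, 145.1]), array([262.1, 167.4])] [array([178.1, 157.1]), array([183.2, 162.6])]
(624, 280) [array([264. , 144.5]), array([263.3, 166.7])] [array([176.8, 155.2]), array([182. , 160.8])]
(616, 270) [array([262.8, 145.8]), array([262.2, 168.2])] [array([180.1, 157.7]), array([185.1, 163.1])]
t 66.6 tcp [ 495.1 -112.2  277.5] rot [179.2  -0.2  87.2] F [ 0.1 -0.8  0.4] j [ 19.  22. -12. 107.   6.  51.   1.] open 60.1 g 0.0
shift [392.9  45.5   9.4] then rotvec [ 0.8  -0.18  0.18] up in tool [ 0.003  0.014 -1.   ]
```

```bash
python3 -m pendant '[{"translation":[20,5,0],"delta_rot":[0.8,0,0],"jaw":60},{"translation":[42,11,0],"delta_rot":[0,0,0],"jaw":60},{"translation":[42,11,0],"delta_rot":[0,0,0],"jaw":60},{"translation":[42,12,0],"delta_rot":[0,0,0],"jaw":60},{"translation":[42,11,0],"delta_rot":[0,0,0],"jaw":60},{"translation":[42,11,0],"delta_rot":[0,0,0],"jaw":60},{"translation":[42,12,0],"delta_rot":[0,0,0],"jaw":60},{"translation":[42,11,0],"delta_rot":[0,0,0],"jaw":60}]'
python3 -m pendant '[{"translation":[42,11,0],"delta_rot":[0,0,0],"jaw":60},{"translation":[38,11,0],"delta_rot":[0,0,0],"jaw":60},{"translation":[0,0,0],"delta_rot":[0,0,0],"jaw":60},{"translation":[0,0,0],"delta_rot":[0,0,0],"jaw":60}]'
python3 -c "
from h import *
st();to2([620.5,277,102],87,0)"
```

```text
t: 67.4
tcp_pos: [0.5942, 0.1996, 0.2781]
ee_rot: [-180.0, -0.2, 86.9]
force: [1.1, 0.2, 0.6]
opening: 0.704
grasp_force: 0.0
t: 67.8
tcp_pos: [0.6189, 0.2777, 0.2774]
ee_rot: [-179.9, -0.2, 87.1]
force: [-0.6, -0.1, -0.3]
opening: 0.705
grasp_force: 0.0
t 67.8 tcp [618.9 277.7 277.4] rot [-179.9   -0.2   87.1] F [-0.6 -0.1 -0.3] j [-19.  37. -13.  79.   9.  65. -36.] open 60.2 g 0.0
shift [ -1.1   2.  175.4] then rotvec [-0.14 -0.16  0.14] up in tool [ 0.003 -0.002 -1.   ]
```

```bash
python3 -m pendant '[{"translation":[-1,2,40],"delta_rot":[0,0,0],"jaw":60},{"translation":[0,0,45],"delta_rot":[0,0,0],"jaw":60},{"translation":[0,0,40],"delta_rot":[0,0,0],"jaw":60},{"translation":[0,0,30],"delta_rot":[0,0,0],"jaw":60},{"translation":[0,0,20],"delta_rot":[0,0,0],"jaw":60},{"translation":[0,0,0],"delta_rot":[0,0,0],"jaw":60}]'
python3 -m pendant '[{"translation":[0,0,0],"delta_rot":[0,0,0],"jaw":40},{"translation":[0,0,0],"delta_rot":[0,0,0],"jaw":30},{"translation":[0,0,0],"delta_rot":[0,0,0],"jaw":24},{"translation":[0,0,0],"delta_rot":[0,0,0],"jaw":18},{"translation":[0,0,0],"delta_rot":[0,0,0],"jaw":14},{"translation":[0,0,0],"delta_rot":[0,0,0],"jaw":14},{"translation":[0,0,0],"delta_rot":[0,0,0],"jaw":14},{"translation":[0,0,0],"delta_rot":[0,0,0],"jaw":14}]' 60
python3 - <<'E'
from h import *
st()
s=grab("side");t=grab("top")
A=cv2.resize(t[130:190,160:230][:,:,::-1],(400,343),interpolation=cv2.INTER_CUBIC)
B=cv2.resize(s[130:190,230:300][:,:,::-1],(400,343),interpolation=cv2.INTER_CUBIC)
cv2.imwrite("pics/c7.png",np.hstack([A,B]))
E
```

```text
t: 68.4
tcp_pos: [0.6188, 0.2724, 0.0998]
ee_rot: [-179.6, 0.1, 87.0]
force: [0.6, -0.6, 1.1]
opening: 0.703
grasp_force: 0.0
t: 69.2
tcp_pos: [0.622, 0.2759, 0.1048]
ee_rot: [179.9, -0.2, 87.1]
force: [1.3, -1.0, 6.4]
opening: 0.246
grasp_force: 58.8
t 69.2 tcp [622.  275.9 104.8] rot [179.9  -0.2  87.1] F [ 1.3 -1.   6.4] j [-20.  48. -11.  88.  12.  45. -39.] open 21.0 g 58.8
```

View pics/c7.png

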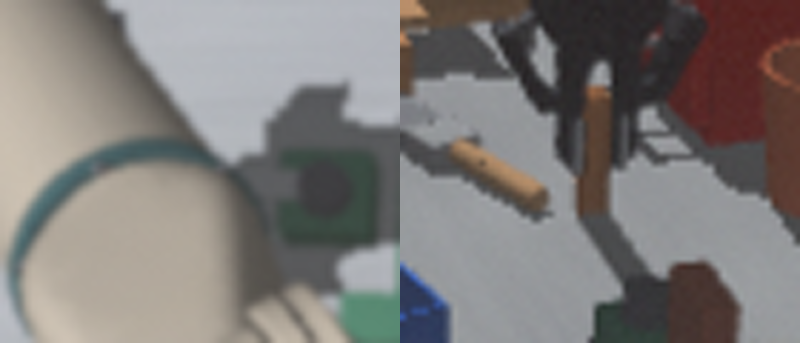

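Post gripped between the pads (at (597,150)). Pull along the arc, slowly.

```bash
python3 -m pendant '[{"translation":[0,-3.4,0],"delta_rot":[0,0,-1.75],"jaw":14},{"translation":[-0.05,-3.4,0],"delta_rot":[0,0,-1.75],"jaw":14},{"translation":[-0.1,-3.4,0],"delta_rot":[0,0,-1.75],"jaw":14},{"translation":[-0.1,-3.4,0],"delta_rot":[0,0,-1.75],"jaw":14}]' 80
python3 -m pendant '[{"translation":[-0.1,-3.4,0],"delta_rot":[0,0,-1.75],"jaw":14},{"translation":[-0.1,-3.4,0],"delta_rot":[0,0,-1.75],"jaw":14},{"translation":[-0.1,-3.4,0],"delta_rot":[0,0,-1.75],"jaw":14},{"translation":[-0.1,-3.4,0],"delta_rot":[0,0,-1.75],"jaw":14}]'
python3 - <<'E'
from h import *
st();o=monitor.get_obs();print("jig",jig(o["tcp_pos"]*1000))
E
```

```text
t: 69.7
tcp_pos: [0.6091, 0.2757, 0.1048]
ee_rot: [179.8, -0.2, 94.2]
force: [3.8, -1.2, 5.7]
opening: 0.235
grasp_force: 77.9
t: 70.1
tcp_pos: [0.5961, 0.274, 0.1048]
ee_rot: [179.7, -0.2, 101.2]
force: [5.9, -0.6, 6.3]
opening: 0.24
grasp_force: 78.0
t 70.1 tcp [596.1 274.  104.8] rot [179.7  -0.2 101.2] F [ 5.9 -0.6  6.3] j [-18.  46. -15.  92.  16.  43. -29.] open 20.5 g 78.0
jig [-56.1 298.4]
```

```bash
python3 -m pendant '[{"translation":[-0.05,-3.4,0],"delta_rot":[0,0,-1.75],"jaw":14},{"translation":[-0.05,-3.4,0],"delta_rot":[0,0,-1.75],"jaw":14},{"translation":[-0.05,-3.4,0],"delta_rot":[0,0,-1.75],"jaw":14},{"translation":[-0.05,-3.4,0],"delta_rot":[0,0,-1.75],"jaw":14},{"translation":[-0.05,-3.4,0],"delta_rot":[0,0,-1.75],"jaw":14},{"translation":[-0.05,-3.4,0],"delta_rot":[0,0,-1.75],"jaw":14},{"translation":[-0.05,-3.4,0],"delta_rot":[0,0,-1.75],"jaw":14},{"translation":[-0.05,-3.4,0],"delta_rot":[0,0,-1.75],"jaw":14}]'
python3 -m pendant '[{"translation":[-0.05,-3.4,0],"delta_rot":[0,0,-1.75],"jaw":14},{"translation":[-0.05,-3.4,0],"delta_rot":[0,0,-1.75],"jaw":14},{"translation":[-0.05,-3.4,0],"delta_rot":[0,0,-1.75],"jaw":14},{"translation":[-0.05,-3.4,0],"delta_rot":[0,0,-1.75],"jaw":14},{"translation":[-0.05,-3.4,0],"delta_rot":[0,0,-1.75],"jaw":14},{"translation":[-0.05,-3.4,0],"delta_rot":[0,0,-1.75],"jaw":14},{"translation":[-0.05,-3.4,0],"delta_rot":[0,0,-1.75],"jaw":14},{"translation":[0,0,0],"delta_rot":[0,0,0],"jaw":14}]'
python3 - <<'E'
from h import *
st();o=monitor.get_obs();print("jig",jig(o["tcp_pos"]*1000))
s=grab("side");cv2.imwrite("side5.png",s[:,:,::-1])
for c in blobs(s,(20,150,100),(35,255,255),(240,180,320,270),20)[:1]: print(rect("side",c,.03))
E
```

```text
t: 70.9
tcp_pos: [0.5714, 0.2657, 0.1048]
ee_rot: [179.6, -0.2, 115.2]
force: [8.7, 0.3, 3.6]
opening: 0.239
grasp_force: 78.1
t: 71.7
tcp_pos: [0.5521, 0.2539, 0.1049]
ee_rot: [179.4, -0.1, 127.4]
force: [10.3, 2.0, 2.1]
opening: 0.237
grasp_force: 78.3
t 71.7 tcp [552.1 253.9 104.9] rot [ 1.794e+02 -1.000e-01  1.274e+02] F [10.3  2.   2.1] j [-14.  44. -22. 101.  24.  40. -11.] open 20.2 g 78.3
jig [-98.9 276.1]
[594.5 -81.5 170.5  21.1  87.2]
```

```bash
python3 -m pendant '[{"translation":[-0.05,-3.4,0],"delta_rot":[0,0,-1.75],"jaw":14},{"translation":[-0.05,-3.4,0],"delta_rot":[0,0,-1.75],"jaw":14},{"translation":[-0.05,-3.4,0],"delta_rot":[0,0,-1.75],"jaw":14},{"translation":[0,-2,0],"delta_rot":[0,0,-1],"jaw":14},{"translation":[0,0,0],"delta_rot":[0,0,0],"jaw":14}]'
python3 -m pendant '[{"translation":[0,-2,0],"delta_rot":[0,0,-1],"jaw":14},{"translation":[0,0,0],"delta_rot":[0,0,0],"jaw":14}]'
python3 -m pendant '[{"translation":[0,-2,0],"delta_rot":[0,0,-1],"jaw":14},{"translation":[0,0,0],"delta_rot":[0,0,0],"jaw":14}]'
python3 -c "
from h import *
st();o=monitor.get_obs();print('jig',jig(o['tcp_pos']*1000))"
```

```text
t: 72.25
tcp_pos: [0.5437, 0.2465, 0.1049]
ee_rot: [179.3, 0.0, 133.6]
force: [11.7, 3.3, 1.6]
opening: 0.242
grasp_force: 78.6
t: 72.45
tcp_pos: [0.5424, 0.2452, 0.1048]
ee_rot: [179.3, 0.0, 134.6]
force: [12.8, 2.8, 0.3]
opening: 0.236
grasp_force: 78.6
t: 72.65
tcp_pos: [0.5414, 0.2442, 0.1049]
ee_rot: [179.2, 0.0, 135.6]
force: [13.7, 4.5, -1.1]
opening: 0.238
grasp_force: 78.8
t 72.7 tcp [541.4 244.2 104.9] rot [179.2   0.  135.6] F [13.7  4.5 -1.1] j [-12.  43. -24. 103.  26.  39.  -5.] open 20.4 g 78.8
jig [-109.2  265.8]
```

```bash
python3 -m pendant '[{"translation":[0,-2,0],"delta_rot":[0,0,-1],"jaw":14},{"translation":[0,0,0],"delta_rot":[0,0,0],"jaw":14}]'
python3 -m pendant '[{"translation":[0,-2,0],"delta_rot":[0,0,-0.5],"jaw":14},{"translation":[0,0,0],"delta_rot":[0,0,0],"jaw":14}]'
python3 -m pendant '[{"translation":[0,-2,0],"delta_rot":[0,0,0],"jaw":14},{"translation":[0,0,0],"delta_rot":[0,0,0],"jaw":14}]'
python3 - <<'E'
from h import *
st();o=monitor.get_obs();print('jig',jig(o['tcp_pos']*1000))
s=grab("side");cv2.imwrite("side6.png",s[:,:,::-1])
E
```

```text
t: 72.85
tcp_pos: [0.5413, 0.2442, 0.1049]
ee_rot: [179.0, 0.0, 136.5]
force: [17.7, 7.5, -5.6]
opening: 0.234
grasp_force: 79.4
t: 73.05
tcp_pos: [0.5413, 0.2442, 0.105]
ee_rot: [178.8, -0.0, 137.0]
force: [22.1, 10.8, -9.9]
opening: 0.24
grasp_force: 80.2
t: 73.25
tcp_pos: [0.5413, 0.2441, 0.105]
ee_rot: [178.6, -0.0, 137.0]
force: [23.8, 14.4, -12.9]
opening: 0.242
grasp_force: 81.4
t 73.2 tcp [541.3 244.1 105. ] rot [178.6  -0.  137. ] F [ 23.8  14.4 -12.9] j [-12.  43. -24. 104.  27.  38.  -4.] open 20.7 g 81.4
jig [-109.2  265.8]
```

The motion has stopped and the force is rising. Check whether this is the stop or a jam.

Run:
```python
from h import *
s=cv2.imread("side6.png")[:,:,::-1].copy();t=grab("top")
for c in blobs(t,(18,120,100),(36,255,255),(225,140,335,200),20)[:2]:
    r=rect("top",c,.038);print("pusher top",r,jig(r[:2]))
A=cv2.resize(t[140:200,215:345][:,:,::-1],(800,369),interpolation=cv2.INTER_CUBIC)[:230]
B=cv2.resize(s[150:260,240:350][:,:,::-1],(370,370),interpolation=cv2.INTER_CUBIC)
B=np.hstack([B,np.zeros((370,430,3),np.uint8)])
cv2.imwrite("pics/c8.png",np.vstack([A,B]))
```

```text
pusher top [606.7 -25.3 291.4  18.7  86.9] [-29.8   0.1]
```

View pics/c8.png

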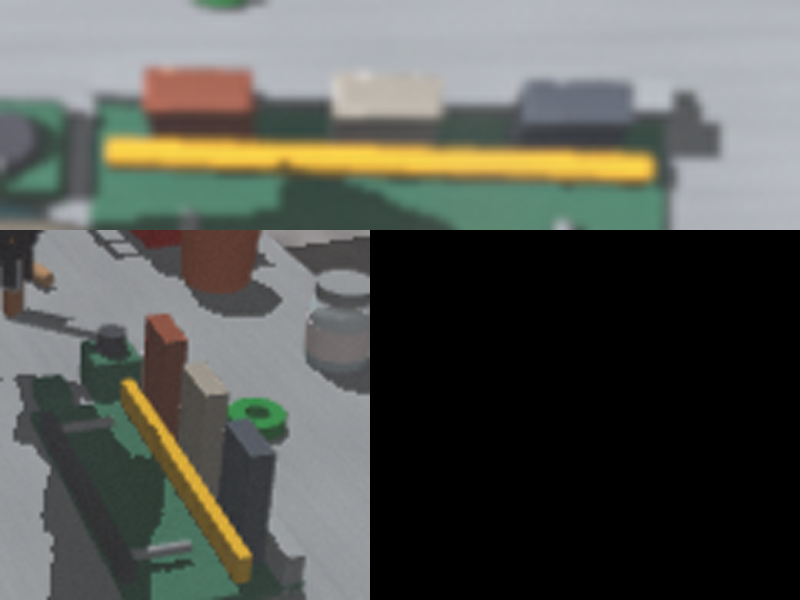

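Pusher face is at -24 mm, so this is full stroke, with all stones upright in line. Now ease back slowly along the arc.

```bash
python3 -m pendant '[{"translation":[0,1.5,0],"delta_rot":[0,0,0],"jaw":14},{"translation":[0,1.5,0],"delta_rot":[0,0,0.5],"jaw":14},{"translation":[0,1.5,0],"delta_rot":[0,0,0.5],"jaw":14},{"translation":[0,1.5,0],"delta_rot":[0,0,0.5],"jaw":14},{"translation":[0,2,0],"delta_rot":[0,0,1],"jaw":14},{"translation":[0,2,0],"delta_rot":[0,0,1],"jaw":14},{"translation":[0,2.2,0],"delta_rot":[0,0,1.2],"jaw":14},{"translation":[0,2.4,0],"delta_rot":[0,0,1.25],"jaw":14}]'
python3 -m pendant '[{"translation":[0,2.4,0],"delta_rot":[0,0,1.25],"jaw":14},{"translation":[-0.05,2.4,0],"delta_rot":[0,0,1.25],"jaw":14},{"translation":[0,2.4,0],"delta_rot":[0,0,1.25],"jaw":14},{"translation":[-0.05,2.4,0],"delta_rot":[0,0,1.25],"jaw":14},{"translation":[0,2.4,0],"delta_rot":[0,0,1.25],"jaw":14},{"translation":[-0.05,2.4,0],"delta_rot":[0,0,1.25],"jaw":14},{"translation":[0,2.4,0],"delta_rot":[0,0,1.25],"jaw":14},{"translation":[-0.05,2.4,0],"delta_rot":[0,0,1.25],"jaw":14}]'
python3 -c "
from h import *
st();o=monitor.get_obs();print('jig',jig(o['tcp_pos']*1000))"
```

```text
t: 74.15
tcp_pos: [0.5467, 0.2494, 0.1049]
ee_rot: [179.4, -0.0, 131.1]
force: [11.3, 1.6, 1.4]
opening: 0.238
grasp_force: 78.9
t: 74.95
tcp_pos: [0.5614, 0.2603, 0.1048]
ee_rot: [179.5, -0.1, 121.1]
force: [8.4, 0.5, 3.0]
opening: 0.238
grasp_force: 78.8
t 75.0 tcp [561.4 260.3 104.8] rot [ 1.795e+02 -1.000e-01  1.211e+02] F [8.4 0.5 3. ] j [-15.  44. -20.  99.  22.  40. -15.] open 20.3 g 78.8
jig [-90. 283.]
```

```bash
python3 -m pendant '[{"translation":[0,2.4,0],"delta_rot":[0,0,1.25],"jaw":14},{"translation":[-0.05,2.4,0],"delta_rot":[0,0,1.25],"jaw":14},{"translation":[0,2.4,0],"delta_rot":[0,0,1.25],"jaw":14},{"translation":[-0.05,2.4,0],"delta_rot":[0,0,1.25],"jaw":14},{"translation":[0,2.4,0],"delta_rot":[0,0,1.25],"jaw":14},{"translation":[-0.05,2.4,0],"delta_rot":[0,0,1.25],"jaw":14},{"translation":[0,2.4,0],"delta_rot":[0,0,1.25],"jaw":14},{"translation":[-0.05,2.4,0],"delta_rot":[0,0,1.25],"jaw":14}]'
python3 -m pendant '[{"translation":[0,2.4,0],"delta_rot":[0,0,1.25],"jaw":14},{"translation":[-0.05,2.4,0],"delta_rot":[0,0,1.25],"jaw":14},{"translation":[0,2.4,0],"delta_rot":[0,0,1.25],"jaw":14},{"translation":[-0.05,2.4,0],"delta_rot":[0,0,1.25],"jaw":14},{"translation":[0,2.4,0],"delta_rot":[0,0,1.25],"jaw":14},{"translation":[-0.05,2.4,0],"delta_rot":[0,0,1.25],"jaw":14},{"translation":[0,2.4,0],"delta_rot":[0,0,1.25],"jaw":14},{"translation":[-0.05,2.4,0],"delta_rot":[0,0,1.25],"jaw":14}]'
python3 -m pendant '[{"translation":[0,2.4,0],"delta_rot":[0,0,1.25],"jaw":14},{"translation":[-0.05,2.4,0],"delta_rot":[0,0,1.25],"jaw":14},{"translation":[0,2.4,0],"delta_rot":[0,0,1.25],"jaw":14},{"translation":[-0.05,2.4,0],"delta_rot":[0,0,1.25],"jaw":14},{"translation":[0,2.4,0],"delta_rot":[0,0,1.25],"jaw":14},{"translation":[-0.05,2.4,0],"delta_rot":[0,0,1.25],"jaw":14}]'
python3 -c "
from h import *
st();o=monitor.get_obs();print('jig',jig(o['tcp_pos']*1000))"
```

```text
t: 75.75
tcp_pos: [0.5778, 0.2685, 0.1048]
ee_rot: [179.6, -0.2, 111.1]
force: [7.0, 0.8, 3.6]
opening: 0.242
grasp_force: 78.7
t: 76.55
tcp_pos: [0.5955, 0.2738, 0.1048]
ee_rot: [179.7, -0.2, 101.2]
force: [5.1, 0.5, 5.2]
opening: 0.238
grasp_force: 78.7
t: 77.15
tcp_pos: [0.6093, 0.2757, 0.1048]
ee_rot: [179.8, -0.3, 93.7]
force: [2.9, 0.1, 5.9]
opening: 0.237
grasp_force: 78.7
t 77.2 tcp [609.3 275.7 104.8] rot [179.8  -0.3  93.7] F [2.9 0.1 5.9] j [-19.  47. -13.  90.  13.  44. -34.] open 20.3 g 78.7
jig [-43.  300.9]
```

```bash
python3 -m pendant '[{"translation":[0,2.4,0],"delta_rot":[0,0,1.25],"jaw":14},{"translation":[0,2.4,0],"delta_rot":[0,0,1.25],"jaw":14},{"translation":[0,2.4,0],"delta_rot":[0,0,1.25],"jaw":14},{"translation":[0,2.4,0],"delta_rot":[0,0,1.25],"jaw":14},{"translation":[0,0,0],"delta_rot":[0,0,0],"jaw":14}]'
python3 -m pendant '[{"translation":[0,1.5,0],"delta_rot":[0,0,0.8],"jaw":14},{"translation":[0,0,0],"delta_rot":[0,0,0],"jaw":14}]'
python3 -m pendant '[{"translation":[0,1,0],"delta_rot":[0,0,0.5],"jaw":14},{"translation":[0,0,0],"delta_rot":[0,0,0],"jaw":14}]'
python3 -m pendant '[{"translation":[0,1,0],"delta_rot":[0,0,0.3],"jaw":14},{"translation":[0,0,0],"delta_rot":[0,0,0],"jaw":14}]'
python3 -c "
from h import *
st()"
```

```text
t: 77.65
tcp_pos: [0.6187, 0.276, 0.1048]
ee_rot: [179.8, -0.3, 88.7]
force: [2.9, 0.0, 6.9]
opening: 0.242
grasp_force: 78.7
t: 77.85
tcp_pos: [0.6201, 0.276, 0.1048]
ee_rot: [179.8, -0.3, 87.9]
force: [2.2, -0.1, 6.3]
opening: 0.243
grasp_force: 78.7
t: 78.05
tcp_pos: [0.621, 0.2759, 0.1049]
ee_rot: [179.8, -0.3, 87.4]
force: [2.8, -0.8, 6.5]
opening: 0.24
grasp_force: 78.7
t: 78.25
tcp_pos: [0.6217, 0.2759, 0.1048]
ee_rot: [179.9, -0.3, 87.1]
force: [2.6, -0.4, 7.1]
opening: 0.237
grasp_force: 78.8
t 78.2 tcp [621.7 275.9 104.8] rot [179.9  -0.3  87.1] F [ 2.6 -0.4  7.1] j [-20.  48. -11.  88.  12.  45. -39.] open 20.2 g 78.8
```

```bash
python3 -m pendant '[{"translation":[0,1,0],"delta_rot":[0,0,0],"jaw":14},{"translation":[0,0,0],"delta_rot":[0,0,0],"jaw":14}]'
python3 -m pendant '[{"translation":[0,1,0],"delta_rot":[0,0,0],"jaw":14},{"translation":[0,0,0],"delta_rot":[0,0,0],"jaw":14}]'
python3 -m pendant '[{"translation":[0,1,0],"delta_rot":[0,0,0],"jaw":14},{"translation":[0,0,0],"delta_rot":[0,0,0],"jaw":14}]'
```

```text
t: 78.45
tcp_pos: [0.6222, 0.2759, 0.1048]
ee_rot: [179.9, -0.3, 87.1]
force: [1.6, -0.5, 6.7]
opening: 0.235
grasp_force: 79.0
t: 78.65
tcp_pos: [0.6222, 0.2758, 0.1048]
ee_rot: [-180.0, -0.2, 87.1]
force: [-1.7, -1.4, 9.6]
opening: 0.237
grasp_force: 79.1
t: 78.85
tcp_pos: [0.6222, 0.2759, 0.1048]
ee_rot: [-179.9, -0.2, 87.1]
force: [-3.2, -0.5, 10.5]
opening: 0.241
grasp_force: 79.4
```

The lever is back on its rest stop (force reversed, no motion). Release and withdraw upward.

```bash
python3 -m pendant '[{"translation":[0,-1.2,-1],"delta_rot":[0,0,0],"jaw":14},{"translation":[0,0,0],"delta_rot":[0,0,0],"jaw":24},{"translation":[0,0,0],"delta_rot":[0,0,0],"jaw":34},{"translation":[0,0,0],"delta_rot":[0,0,0],"jaw":46},{"translation":[0,0,0],"delta_rot":[0,0,0],"jaw":56},{"translation":[0,0,0],"delta_rot":[0,0,0],"jaw":60},{"translation":[0,0,0],"delta_rot":[0,0,0],"jaw":60},{"translation":[0,0,-10],"delta_rot":[0,0,0],"jaw":60}]'
python3 -m pendant '[{"translation":[0,0,-25],"delta_rot":[0,0,0],"jaw":60},{"translation":[0,0,-40],"delta_rot":[0,0,0],"jaw":60},{"translation":[0,0,-40],"delta_rot":[0,0,0],"jaw":60},{"translation":[0,0,-40],"delta_rot":[0,0,0],"jaw":60},{"translation":[0,-40,0],"delta_rot":[0,0,0],"jaw":60},{"translation":[20,-40,0],"delta_rot":[0,0,0],"jaw":60},{"translation":[20,-40,0],"delta_rot":[0,0,0],"jaw":60},{"translation":[20,-40,0],"delta_rot":[0,0,0],"jaw":60}]'
python3 -m pendant '[{"translation":[20,-40,0],"delta_rot":[0,0,0],"jaw":60},{"translation":[20,-30,0],"delta_rot":[0,0,0],"jaw":60},{"translation":[0,0,0],"delta_rot":[0,0,0],"jaw":60},{"translation":[0,0,0],"delta_rot":[0,0,0],"jaw":60},{"translation":[0,0,0],"delta_rot":[0,0,0],"jaw":60}]'
python3 - <<'E'
from h import *
st();t=grab("top");s=grab("side")
for c in blobs(t,(18,120,100),(36,255,255),(225,140,335,200),20)[:1]:
    r=rect("top",c,.038);print("pusher",r,jig(r[:2]))
A=cv2.resize(t[135:285,95:435][:,:,::-1],(680,300),interpolation=cv2.INTER_CUBIC)
B=cv2.resize(s[120:270,170:510][:,:,::-1],(680,300),interpolation=cv2.INTER_CUBIC)
cv2.imwrite("pics/fin.png",np.vstack([A,B]))
E
```

```text
t: 79.65
tcp_pos: [0.6203, 0.2746, 0.1126]
ee_rot: [-179.7, -0.1, 87.1]
force: [0.1, -0.1, -0.2]
opening: 0.706
grasp_force: 0.0
t: 80.45
tcp_pos: [0.4636, 0.3432, 0.2605]
ee_rot: [-179.9, -0.2, 87.1]
force: [0.7, 0.5, -0.2]
opening: 0.704
grasp_force: 0.0
t: 80.95
tcp_pos: [0.3984, 0.3853, 0.26]
ee_rot: [-179.9, -0.2, 87.0]
force: [0.7, -0.5, -0.3]
opening: 0.703
grasp_force: 0.0
t 81.0 tcp [398.4 385.3 260. ] rot [-179.9   -0.2   87. ] F [ 0.7 -0.5 -0.3] j [-37.  27. -15. 101.   8.  53. -58.] open 60.0 g 0.0
pusher [542.9 -20.6 289.6  15.1  87.4] [-93.8   1.5]
```

View pics/fin.png

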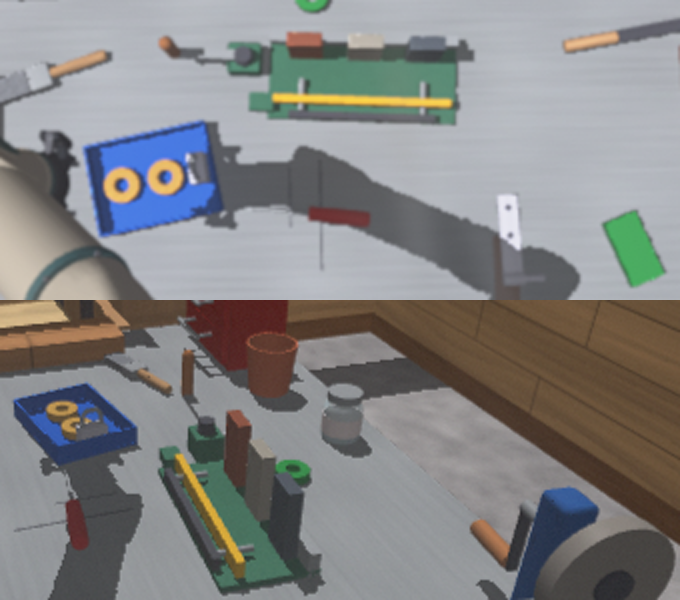

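The final picture shows all three stones upright against the fence and the pusher back at rest. The padlock and washers are in the tray, and the hinge, file, screwdriver and brush look unmoved.

```bash
python3 -c "
from station import arm
print(arm.hand_in())"
```

```text
the job is handed in; nothing more can be done
None
```

Job handed in: the padlock and both washers are in the tray, all three stones stand upright against the fence, the lever was pulled to its stop and eased back to rest, and the hinge, file, screwdriver and brush were left in place.

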